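# Set up a compass on the calibration bench

### The job

Make the compass calibrator ready for a check: lift the glass dome off the round test plate, put every steel nut on the bench into the tin tray, then stand the compass that waits on the white pad on the round seat at the centre of the plate. Next turn the handwheel anticlockwise, regripping as needed, until its orange pointer stands in the painted sector of the same colour as that compass's ring, and finally cover the compass with the dome again, flat on the plate. Leave the compass on the black pad, the screwdriver, the oil bottle and the brush where they are.

Things in the scene. Friction and masses are not known exactly. Their poses are not given: they have to be found in the camera images.
- stand: round aluminium test plate, 230 mm across, 4 mm thick, fixed to the bench; origin under its centre
- cradle (a point): centre of the compass seat on the plate's top face (z = 4 mm): a flat black disc with a yellow border, only painted (72 mm across), no recess; the compass should stand on it to within about 10 mm and the dome round it
- dome: glass dome lid, open below, 90 mm across outside, 84 mm inside, glass 70 mm high, with an upright round brass knob 24 mm across and 30 mm tall on top (70 to 100 mm above the rim); origin at the centre of its lower rim, z up; about 0.16 kg; starts covering the empty seat
- dome_rest: green disc 100 mm across, 4 mm thick, fixed to the bench: a free place where the dome may stand meanwhile; origin under its centre
- tray: open tin tray, 120 mm (its x) by 130 mm (its y), walls 25 mm high and 3 mm thick, floor 3 mm, fixed; origin under its centre
- pad_white: white disc 90 mm across, 4 mm thick, fixed; the compass to be checked stands on it at the start; origin under its centre
- pad_black: black disc 90 mm across, 4 mm thick, fixed; the other compass stands on it and stays there; origin under its centre
- compass_red: round brass compass with a red ring round its white face, 56 mm across, 26 mm high, 0.16 kg; origin at the centre of its underside, z up
- compass_blue: round brass compass with a blue ring, otherwise as compass_red
- dial: round white bearing dial with ticks, 190 mm across, 20 mm high, fixed; origin under its centre, on the handwheel's axis (vertical); its x axis is the direction of the pointer at joint value 0. On its face a red sector centred 3.7 rad and a blue sector centred 5.2 rad anticlockwise (seen from above) from its x axis, each 0.12 rad to either side of its centre
- handwheel (a joint): angle of the handwheel in rad, growing anticlockwise seen from above, stops at 0 and 5.95, starts between 0.05 and 0.7; it stays where left, friction about 0.15 N m
- wheel_grip (a point): on the handwheel's axis, 55 mm above the bench, halfway up its black grip bar; turns with the wheel: x along the bar and towards the orange pointer. The steel wheel is 122 mm across, its top 35 mm above the bench; on it the bar, 90 mm long, 14 mm thick, from 35 to 72 mm above the bench, is centred on the axis
- nut1: dark steel hex nut, 24 mm across flats (27.6 mm over corners), 13 mm high, 35 g, lying flat; origin at the centre of its underside. Three to five of the five nuts are present, at first on the test plate
- nut2: dark steel hex nut, 24 mm across flats (27.6 mm over corners), 13 mm high, 35 g, lying flat; origin at the centre of its underside. Three to five of the five nuts are present, at first on the test plate
- nut3: dark steel hex nut, 24 mm across flats (27.6 mm over corners), 13 mm high, 35 g, lying flat; origin at the centre of its underside. Three to five of the five nuts are present, at first on the test plate
- nut4: dark steel hex nut, 24 mm across flats (27.6 mm over corners), 13 mm high, 35 g, lying flat; origin at the centre of its underside. Three to five of the five nuts are present, at first on the test plate
- nut5: dark steel hex nut, 24 mm across flats (27.6 mm over corners), 13 mm high, 35 g, lying flat; origin at the centre of its underside. Three to five of the five nuts are present, at first on the test plate
- screwdriver: screwdriver with a dark handle, 160 mm long, about 25 mm high, lying on the bench; bystander; origin near its middle
- oil: small amber oil bottle, 44 mm across, 85 mm high; bystander; origin under its centre
- brush: small brush, 150 mm long, lying on the bench; bystander; origin near its middle
There are look-alikes about, which are no part of the job. Several things have the shape of the stand; the one meant has the colours described above.

How it is judged:
By the outcome, as a careful person would: the job done as asked, in the order asked, and still so for the second after the job is handed in, with the robot touching nothing.
Of nut1, nut2, nut3, nut4, nut5 only 3 to 5 are there at a start; the rules pass over those that are not, and their reading is None.
At some moment in a run one of nut1, nut2, nut3, nut4, nut5 may be knocked a few centimetres aside while the robot is not near it.
Once in a run the grip may slacken for a moment while it holds something.
It also fails if it takes over 210 s, if anything falls off the work surface, if the arm or the gripper's body presses on something with over 40 N, if the wrist force passes 120 N, or if a joint passes its speed limit or range.

### The arm

A 6-joint arm with a two-finger parallel gripper is mounted at the origin on the work surface. World frame = base frame: x ahead of the robot, y to its left, z up, the work surface at z = 0. Lengths are in mm, angles in degrees, forces in N, time in s.
With the tool pointing down it reaches from about 375 to 825 mm from the base axis. Payload 5.5 kg.
Tool frame: the origin (TCP) lies at the very end of the fingers, on their centre line; the grasp point (between the pads) lies 19 mm behind it (manip.grip_point_offset is the distance from the TCP to the grasp point, in mm); z points along the fingers, y is the direction in which the jaws open and shut (so a half turn about z gives the same grasp; the last joint's range is limited). The gripper opens to 85 mm and grips with 20 to 120 N. Pads are 22 mm wide; open, the fingers measure 114 mm over their backs; the gripper's body (76 mm by 85 mm) begins 54 mm behind the grasp point. The pads swing forward as they close: fully open they stand 13 mm farther back than shut.
Start: joints at [-65.776, 17.962, -2.699, 69.339, 0, 90], TCP at [246.186, -547.163, 231.299] pointing down, gripper open.
Joint ranges: [-152.73, 152.73], [-39.44, 99.34], [-58.76, 71.6], [-118.89, 123.64], [-81.53, 83.1], [-180, 180]. Speed limits (degrees/s): [136.94, 136.94, 172.46, 180, 180, 180].

### API

Orientations are given as [roll, pitch, yaw] about the fixed x, y, z axes, in that order (R = Rz(yaw) Ry(pitch) Rx(roll)).
In Python, from bench import observe, optics, manip gives the robot as it stands.
- The arm moves only by the shell command python3 -m crank 'ROWS' [FORCE]. ROWS is JSON, a list of rows, each a list of 7 numbers: the shift along the tool's x, y, z as a fraction of full scale, then the turn, a rotation vector about the tool's x, y, z as a fraction of full scale, then the opening, from -1 (shut) to 1 (fully open). A call has 1 to 12 rows; each row is the pose to reach, as a shift and turn from the pose measured when the call began, along the tool's axes at that moment, turning the shorter way round; what a row does not reach only later rows make up. Full scale, the value 1, is 50 cm for a shift and pi rad for a turn. A row lasts 1/10 s, in which the tool goes at most 50 mm and 8.59 degrees, less where a joint would pass 70% of its speed; a pose out of reach is approached as far as the arm can. A call with a number of a shift or a turn outside -1 to 1 is refused whole. A call with a gripper value outside its range is refused whole. The fingers move at their own pace and stop on an object; FORCE is the grip in N (left out, the last holds). Time passes only in rows, so rows that repeat a pose let the fingers close. It gives the time, the measured TCP pose, the force and the opening at its end, in the units of the state.
- observe(): the state, without advancing time (a new reading comes with each control period).
- optics.get_image(name): name is "side" or "top"; returns (picture, depth): 400x640x3 uint8, blue, green, red; 400x640 float32, mm along the optical axis (not along the pixel's ray), 0 where there is no reading.
- optics.calibration(name): a dict with "K" (3x3 intrinsics, pixels), "cam_to_world" (4x4, takes a point from camera to world coordinates). Camera axes: x right, y up, looking along -z (the intrinsics and any distortion apply to the point x, -y, -z); pixel columns grow to the right and rows downward; lengths in mm; the calibration is good to about 2 mm. A picture is of the moment at which its call begins. calibration takes no time and is no camera call.
- manip.job_done(): hands the job in, once; it reports no verdict.
Trained networks look in the newest picture that a camera, given by its name, has taken for a name from the list of things; names that differ only in an ending like _2 or _b are one class to them, and where a whole thing is asked for, a point or a joint stands for the part that bears it (a point fixed in the world has none). Each returns a list of dicts, best first, with "score" (0 to 1); they miss things now and then, are a little off and sometimes report something else, mostly with a low value. They report only what shows in the picture. A call takes as long as a camera call. They do not tell look-alikes from the thing itself.
- optics.find_in(camera, label): "rect" ([left, top, right, bottom] in pixels, round what is visible of it).
- optics.trace(camera, label): "mask" (400x640 bool, what is visible of it) and "rect" ([left, top, right, bottom] in pixels, round what is visible of it).
The state is a dict: "time": time; "q": joint angles; "qvel": joint speeds; "joint_torque": joint torques, N m; "tool_pos": TCP position; "ee_rot": TCP orientation; "contact_force": force on the tool from outside, world axes, zero at the start; "wrist_torque": the same for the moment, N m; "width": finger opening in mm.
Only numpy, scipy, OpenCV 4.12 (cv2) and the standard library are available. Lean on these libraries where they do the work, as an engineer would, in place of code of your own. Each camera call takes 0.05 s, during which the arm holds its last target.

## Working session

There is one attempt and no reset: what is moved stays moved. The work goes in short steps, Python scripts to look and compute and a shell command to move; the robot and the scene stay as the last step left them, time stands still between calls to the robot, and variables do not carry over. Pictures are saved under pics/ and viewed, and the job is handed in when it is done.

```bash
ls; mkdir -p pics; python3 - <<'E'
from bench import observe, optics, manip
import cv2,numpy as np
print(observe(), manip.grip_point_offset)
for n in("side","top"):
    im,d=optics.get_image(n); cv2.imwrite(f"pics/{n}0.png",im); np.save(f"{n}_d.npy",d); print(n,optics.calibration(n))
E
```

```text
pics
{'time': 0.0, 'q': array([-6.57749612e+01,  1.80040226e+01, -2.75284206e+00,  6.93380105e+01,
        2.06292516e-04,  8.99992378e+01]), 'qvel': array([-0.02494798, -0.03700482,  0.03780462,  0.02528221,  0.01504347,
        0.01272267]), 'joint_torque': array([ 1.11627654e-03, -5.39584136e+01,  3.39751303e+01,  1.91883993e-02,
        1.71374736e-04,  6.49137384e-07]), 'tool_pos': array([ 245.96803899, -546.66174344,  230.44690817]), 'ee_rot': array([-1.79905125e+02, -2.07554371e-04,  2.42258006e+01]), 'contact_force': array([-0.19285674, -0.19134548, -0.20116602]), 'wrist_torque': array([-0.01102361,  0.03804849, -0.02659757]), 'width': 85.20736279970822} 18.700000000000003
side {'K': array([[508.90786356,   0.        , 323.52179522],
       [  0.        , 508.90786356, 202.91373253],
       [  0.        ,   0.        ,   1.        ]]), 'cam_to_world': array([[-9.80622548e-01,  1.51801491e-01, -1.23837497e-01,
         2.73800156e+02],
       [-1.95182183e-01, -7.02728641e-01,  6.84161072e-01,
         8.38502333e+02],
       [ 1.68325152e-02,  6.95074647e-01,  7.18740497e-01,
         9.92756024e+02],
       [ 0.00000000e+00,  0.00000000e+00,  0.00000000e+00,
         1.00000000e+00]])}
top {'K': array([[434.44207737,   0.        , 314.25629052],
       [  0.        , 434.44207737, 202.14009788],
       [  0.        ,   0.        ,   1.        ]]), 'cam_to_world': array([[-2.86182094e-02,  9.84653630e-01, -1.72157562e-01,
         2.67535155e+02],
       [-9.99577118e-01, -2.73018274e-02,  1.00098057e-02,
        -6.25442151e+00],
       [ 5.15597545e-03,  1.72371222e-01,  9.85018567e-01,
         1.13692452e+03],
       [ 0.00000000e+00,  0.00000000e+00,  0.00000000e+00,
         1.00000000e+00]])}
```

View pics/top0.png

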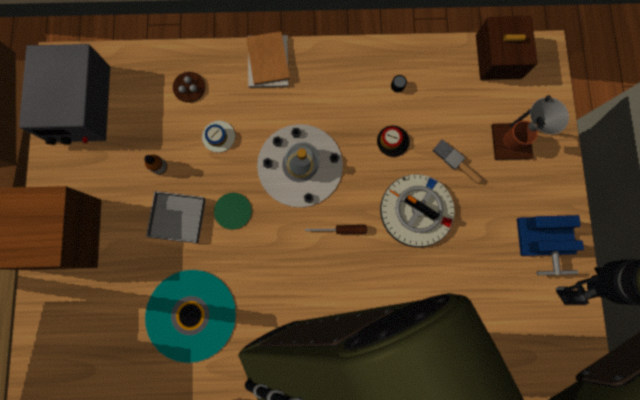

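View pics/side0.png

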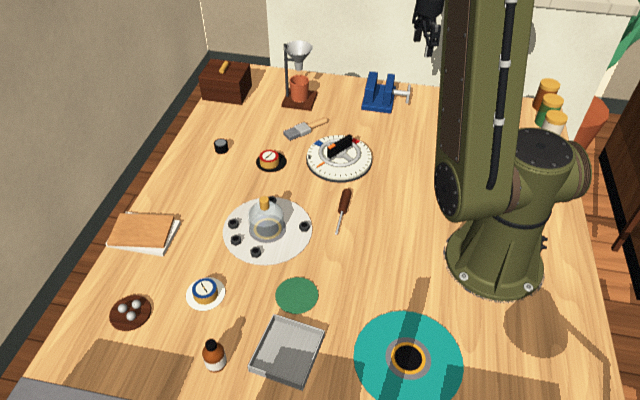

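The compass on the white pad (top px 215,135) has a blue ring, and the one on the black pad (px 392,138) is red. The stand is the grey plate at px (300,163). The teal disc at (190,316) is a look-alike. I count five nuts, at (295,132), (280,141), (267,163), (333,157) and (309,198).

```bash
cat > h.py <<'E'
from bench import observe, optics, manip
import cv2,numpy as np
CAL={n:optics.calibration(n) for n in("side","top")}
def ray(n,u,v):
    c=CAL[n];K=c["K"];T=c["cam_to_world"]
    d=np.array([(u-K[0,2])/K[0,0],-(v-K[1,2])/K[1,1],-1.0])
    return T[:3,3],T[:3,:3]@d
def atz(n,u,v,z):
    o,d=ray(n,u,v); return o+d*(z-o[2])/d[2]
def atd(n,u,v,dep):
    o,d=ray(n,u,v); return o+d*dep
def proj(n,p):
    c=CAL[n];K=c["K"];T=c["cam_to_world"]
    q=T[:3,:3].T@(np.asarray(p,float)-T[:3,3]); s=-q[2]
    return np.array([K[0,0]*q[0]/s+K[0,2],-K[1,1]*q[1]/s+K[1,2]])
def crop(n,x,y,name,h=60,k=5,im=None):
    if im is None: im,_=optics.get_image(n)
    x=int(x);y=int(y);y0=max(0,y-h);x0=max(0,x-h)
    c=im[y0:y+h,x0:x+h]; cv2.imwrite(f"pics/{name}.png",cv2.resize(c,None,fx=k,fy=k,interpolation=cv2.INTER_CUBIC)); print("crop origin",x0,y0,"scale",k)
E
python3 - <<'E'
from h import *
ims={}
H={'stand':2,'dome':50,'dome_rest':4,'tray':12,'pad_white':4,'pad_black':4,'compass_red':13,'compass_blue':13,'dial':20,'handwheel':35,'nut1':8,'screwdriver':12,'oil':40,'brush':8}
for n in("top","side"):
    im,d=optics.get_image(n)
    for l in H:
        for r in optics.trace(n,l)[:7]:
            if r["score"]<.3: continue
            ys,xs=np.nonzero(r["mask"]); u,v=xs.mean(),ys.mean()
            dd=d[ys,xs]; dd=dd[dd>0]
            print(n,l,round(r["score"],2),np.round([u,v],1),"atz",np.round(atz(n,u,v,H[l])[:2]),"depth z",np.round(atd(n,u,v,np.median(dd)),0) if len(dd) else None)
im,_=optics.get_image("top"); crop("top",300,165,"c1",50,6,im); crop("top",418,210,"c2",50,6,im);crop("top",215,135,"c3",25,10,im)
E
```

```text
top stand 0.81 [299.4 167.4] atz [562.  19.] depth z [561.  19.   6.]
top stand 0.57 [190.2 316. ] atz [182. 305.] depth z [182. 304.   5.]
top dome 0.67 [302.4 160.4] atz [568.  10.] depth z [563.  10.  66.]
top dome_rest 0.95 [232.6 211.2] atz [447. 198.] depth z [447. 198.   4.]
top dome_rest 0.36 [295.8 131.9] atz [661.  27.] depth z [657.  26.  17.]
top tray 0.92 [176.1 217.2] atz [434. 344.] depth z [435. 346.   5.]
top pad_white 0.57 [221.6 136.8] atz [652. 229.] depth z [652. 228.   6.]
top pad_black 0.98 [394.1 144.2] atz [ 619. -239.] depth z [ 619. -239.    4.]
top pad_black 0.43 [232.4 210.8] atz [448. 199.] depth z [448. 198.   4.]
top compass_red 0.74 [348.4 229.4] atz [ 390. -104.] depth z [ 389. -103.   23.]
top compass_red 0.45 [232.7 211. ] atz [446. 196.] depth z [448. 198.   4.]
top compass_blue 0.9 [215.6 135.5] atz [654. 243.] depth z [648. 239.  30.]
top dial 0.69 [416.8 210.9] atz [ 432. -284.] depth z [ 431. -283.   24.]
top dial 0.65 [299.5 167.5] atz [557.  19.] depth z [560.  19.   6.]
top dial 0.56 [418.6 206.5] atz [ 444. -289.] depth z [ 441. -285.   39
[... 2148 characters left out ...]
. 218.] depth z [448. 198.   5.]
side nut1 0.6 [304.  225.9] atz [477.  -7.] depth z [475.   1.  17.]
side nut1 0.48 [271.8 198. ] atz [584. -88.] depth z [581. -78.  18.]
side nut1 0.46 [255.2 251.5] atz [575. 100.] depth z [573. 106.  16.]
side screwdriver 0.6 [268.7 234.5] atz [556.  43.] depth z [557.  41.  10.]
side screwdriver 0.53 [344.1 201. ] atz [ 390. -114.] depth z [ 389. -103.   23.]
side oil 0.83 [213.7 355.4] atz [571. 397.] depth z [566. 403.  53.]
side brush 0.72 [302.5 128.2] atz [ 572. -405.] depth z [ 568. -391.   19.]
side brush 0.63 [255.  251.6] atz [576. 100.] depth z [573. 105.  15.]
crop origin 250 115 scale 6
crop origin 368 160 scale 6
crop origin 190 110 scale 10
```

```bash
python3 -c "
import cv2,numpy as np
a=[cv2.resize(cv2.imread(f'pics/c{i}.png'),(390,390)) for i in (1,2)]
cv2.imwrite('pics/c12.png',np.hstack(a))"
```

```text
(no output)
```

View pics/c12.png

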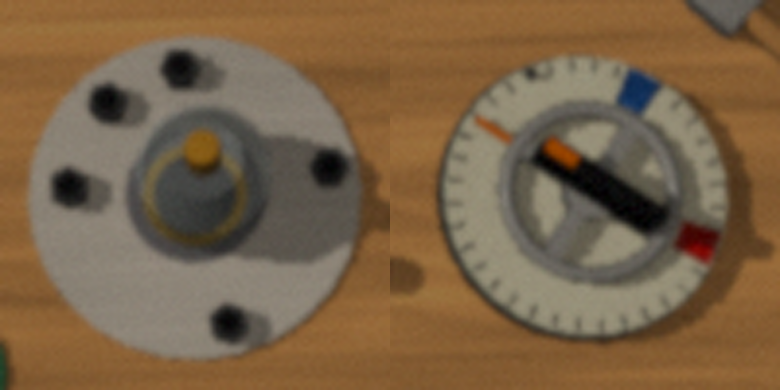

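View pics/c3.png

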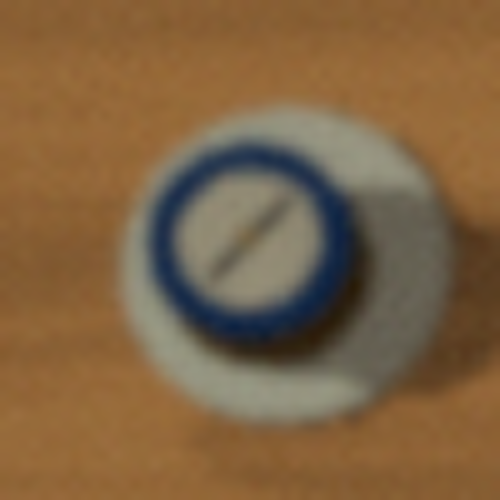

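```bash
cat > m.py <<'E'
from h import *
from scipy import ndimage as ni
def world(n,d):
    c=CAL[n];K=c["K"];T=c["cam_to_world"]
    v,u=np.mgrid[0:400,0:640]
    P=np.stack([(u-K[0,2])/K[0,0],-(v-K[1,2])/K[1,1],-np.ones_like(u,float)],-1)*d[...,None]
    return P@T[:3,:3].T+T[:3,3]
def dark_nuts(n,im,d,reg=None):
    W=world(n,d); g=im.max(-1)
    m=(g<75)&(d>0)&(W[...,2]>9)&(W[...,2]<32)&(W[...,0]>380)&(W[...,0]<720)&(W[...,1]>-150)&(W[...,1]<180)
    lab,k=ni.label(m); out=[]
    for i in range(1,k+1):
        ys,xs=np.nonzero(lab==i)
        if len(ys)<15: continue
        p=W[ys,xs]; u,v=(xs.min()+xs.max())/2,(ys.min()+ys.max())/2
        out.append((len(ys),np.round([xs.mean(),ys.mean()],1),np.round(np.median(p,0),0),np.round(atz(n,xs.mean(),ys.mean(),12)[:2],1)))
    return out
E
python3 - <<'E'
from m import *
for n in("top","side"):
    im,d=optics.get_image(n); W=world(n,d)
    for r in dark_nuts(n,im,d): print(n,"nut",*r)
    hsv=cv2.cvtColor(im,cv2.COLOR_BGR2HSV)
    near=lambda c,r:(np.hypot(W[...,0]-c[0],W[...,1]-c[1])<r)&(d>0)
    def rep(name,m,z):
        ys,xs=np.nonzero(m)
        if len(ys)<4: print(n,name,"few");return
        print(n,name,len(ys),np.round([xs.mean(),ys.mean()],1),"medP",np.round(np.median(W[m],0),1),"atz",np.round(atz(n,xs.mean(),ys.mean(),z)[:2],1))
        return atz(n,xs.mean(),ys.mean(),z)
    # plate: ellipse fit of boundary via height 1..9 pixels & greyish
    m=near((562,19),125)&(hsv[...,1]<70)
    cs,_=cv2.findContours(m.astype(np.uint8),cv2.RETR_EXTERNAL,cv2.CHAIN_APPROX_NONE)
    c=max(cs,key=cv2.contourArea)[:,0]; c=cv2.convexHull(c)[:,0]
    q=np.array([atz(n,u,v,4)[:2] for u,v in c]); print(n,"plate circ",cv2.minEnclosingCircle(q.astype(np.float32)))
    rep("knob",near((563,15),60)&(hsv[...,1]>120)&(hsv[...,0]<30)&(W[...,2]>78),100)
    b=near((648,240),45)&(hsv[...,0]>100)&(hsv[...,0]<130)&(hsv[...,1]>100)
    rep("blue ring",b,30); print(np.round(np.percentile(W[b][:,:],[2,98],axis=0),0))
    dm=near((433,-283),98)
    pb=rep("blue sec",dm&(hsv[...,0]>100)&(hsv[...,0]<130)&(hsv[...,1]>110)&(W[...,2]<32),20)
    pr=rep("red sec",dm&((hsv[...,0]<6)|(hsv[...,0]>172))&(hsv[...,1]>140)&(W[...,2]<32),20)
    po=rep("pointer flat",dm&(hsv[...,0]>6)&(hsv[...,0]<20)&(hsv[...,1]>120)&(W[...,2]<30),20)
    pt=rep("bar orange",dm&(hsv[...,0]>5)&(hsv[...,0]<20)&(hsv[...,1]>120)&(W[...,2]>45),72)
    bk=rep("bar black",dm&(im.max(-1)<60)&(W[...,2]>55),72)
    wh=dm&(hsv[...,1]<60)&(im.max(-1)>90)&(W[...,2]<26)
    cs,_=cv2.findContours((dm&(W[...,2]<90)&(W[...,2]>12)).astype(np.uint8),cv2.RETR_EXTERNAL,cv2.CHAIN_APPROX_NONE)
    cs,_=cv2.findContours(wh.astype(np.uint8),cv2.RETR_EXTERNAL,cv2.CHAIN_APPROX_NONE)
    c=cv2.convexHull(np.vstack(cs))[:,0]; q=np.array([atz(n,u,v,20)[:2] for u,v in c]); print(n,"dial",cv2.minEnclosingCircle(q.astype(np.float32)))
    m=near((435,344),110)&(W[...,2]>18)&(W[...,2]<35)
    print(n,"tray wall",cv2.minAreaRect(W[m][:,:2].astype(np.float32)))
    m=near((448,198),60)&(hsv[...,0]>50)&(hsv[...,0]<90)&(hsv[...,1]>100);rep("rest",m,4)
E
```

```text
top nut 72 [296.  132.2] [656.  26.  17.] [657.4  26.3]
top nut 74 [277.3 141.1] [631.  77.  18.] [633.7  77.1]
top nut 77 [334.3 157.7] [582. -74.  17.] [583.5 -74.8]
top nut 72 [267.7 163. ] [572. 102.  17.] [573.7 103.6]
top nut 45 [305.2 176.1] [532.   2.  21.] [534.9   4.5]
top nut 68 [308.6 197.6] [476.  -4.  18.] [476.6  -3.2]
top nut 245 [351.1 228.7] [ 390. -110.   24.] [ 391.3 -111.5]
top plate circ ((569.1519775390625, 18.22843360900879), 114.02214813232422)
top knob 82 [301.5 153.4] medP [571.2  11.2 103.4] atz [571.9  11.3]
top blue ring 92 [215.8 134.7] medP [646.  236.7  31.1] atz [650.  238.7]
[[627. 217.  27.]
 [677. 265.  35.]]
top blue sec 61 [430.9 183.1] medP [ 505.1 -325.8   20.9] atz [ 505.1 -326.1]
top red sec 70 [446.3 221.5] medP [ 403.2 -358.5   20.4] atz [ 402.3 -358.6]
top pointer flat 254 [398.1 226.8] medP [ 384.2 -218.8    0.5] atz [ 391.9 -232.6]
top bar orange 63 [412.  199.9] medP [ 454.1 -260.5   72.4] atz [ 452.5 -260.9]
top bar black 207 [424.8 208.8] medP [ 429.  -292.8   70.6] atz [ 429.3 -291.1]
top dial ((436.1163330078125, -284.8512573242187
[... 711 characters left out ...]
.4]
[[626. 217.  28.]
 [676. 265.  34.]]
side blue sec 26 [318.5 143. ] medP [ 504.4 -327.2   21.6] atz [ 505.  -329.5]
side red sec 24 [354.9 140.7] medP [ 399.3 -359.9   22.4] atz [ 399.8 -363.8]
side pointer flat 84 [344.8 171.5] medP [ 398.3 -231.4    1.3] atz [ 406.7 -221.7]
side bar orange 37 [333.8 144.6] medP [ 452.6 -261.9   72.8] atz [ 448.9 -269.6]
side bar black 153 [340.7 143.3] medP [ 430.8 -285.8   66.9] atz [ 430.7 -279.4]
side dial ((433.6632995605469, -282.179931640625), 100.80836486816406)
side tray wall ((433.83416748046875, 341.42340087890625), (133.3740234375, 121.87887573242188), 80.61455535888672)
side rest 1162 [296.4 295.1] medP [447.3 199.5   4.7] atz [447.6 199.5]
```

```bash
cat > go.py <<'E'
import sys
from h import *
from scipy.spatial.transform import Rotation as R
# usage: go.py x y z yaw [x y z yaw ...]  (TCP targets, tool down) -> row from the measured pose
s=observe(); p=s["tool_pos"]; R0=R.from_euler("xyz",s["ee_rot"],degrees=True)
print("t",round(s["time"],2),"pos",np.round(p,1),"rot",np.round(s["ee_rot"],1),"q",np.round(s["q"],0),"w",round(s["width"],1),"F",np.round(s["contact_force"],1))
a=list(map(float,sys.argv[1:]))
for i in range(0,len(a),4):
    t=np.array(a[i:i+3]); R1=R.from_euler("xyz",[180,0,a[i+3]],degrees=True)
    sh=R0.inv().apply(t-p)/500; rv=(R0.inv()*R1).as_rotvec()/np.pi
    print(a[i:i+4],"row",np.round(sh,4).tolist(),np.round(rv,4).tolist(),"rows>=",int(np.ceil(max(np.linalg.norm(t-p)/50,np.linalg.norm(rv)*180/8.59))))
E
python3 go.py 570.5 13.5 200 0
```

```text
t 1.75 pos [ 246.2 -547.2  231.3] rot [180.    0.   24.2] q [-66.  18.  -3.  69.  -0.  90.] w 85.6 F [-0.2 -0.9  0.3]
[570.5, 13.5, 200.0, 0.0] row [1.0516, -0.7564, 0.0626] [0.0, 0.0, 0.1346] rows>= 13
```

```bash
python3 -m crank '[[0.94,-0.68,0.06,0,0,0.13,1],[0.94,-0.68,0.06,0,0,0.13,1],[0.94,-0.68,0.06,0,0,0.13,1],[0.94,-0.68,0.06,0,0,0.13,1],[0.94,-0.68,0.06,0,0,0.13,1],[0.94,-0.68,0.06,0,0,0.13,1],[0.94,-0.68,0.06,0,0,0.13,1],[0.94,-0.68,0.06,0,0,0.13,1],[0.94,-0.68,0.06,0,0,0.13,1],[0.94,-0.68,0.06,0,0,0.13,1],[0.94,-0.68,0.06,0,0,0.13,1],[0.94,-0.68,0.06,0,0,0.13,1]]' 40; python3 go.py 570.5 13.5 130 0 570.5 13.5 80 0
```

```text
time: 2.95
tool_pos: [536.6, -41.2, 201.3]
ee_rot: [-180.0, -0.0, 1.0]
contact_force: [-0.1, -0.7, 0.4]
width: 85.6
t 2.95 pos [536.6 -41.2 201.3] rot [-180.   -0.    1.] q [ -4.  12. -14.  64.   0. 175.] w 85.6 F [-0.1 -0.7  0.4]
[570.5, 13.5, 130.0, 0.0] row [0.0695, -0.1083, 0.1427] [-0.0002, -0.0003, 0.0053] rows>= 2
[570.5, 13.5, 80.0, 0.0] row [0.0695, -0.1082, 0.2427] [-0.0002, -0.0003, 0.0053] rows>= 3
```

```bash
python3 -m crank '[[0.0695,-0.108,0.14,0,0,-0.05,1],[0.0695,-0.108,0.14,0,0,-0.1,1],[0.0695,-0.108,0.14,0,0,-0.15,1],[0.0695,-0.108,0.14,0,0,-0.2,1],[0.0695,-0.108,0.14,0,0,-0.25,1],[0.0695,-0.108,0.14,0,0,-0.25,1],[0.0695,-0.108,0.14,0,0,-0.25,1]]'; python3 - <<'E'
from h import *
crop("top",300,160,"d1",45,8)
crop("side",266,205,"d2",45,8)
E
python3 -c "
import cv2,numpy as np
cv2.imwrite('pics/d12.png',np.hstack([cv2.resize(cv2.imread(f'pics/d{i}.png'),(400,400)) for i in (1,2)]))"; python3 go.py 570.5 13.5 78 45
```

```text
time: 3.65
tool_pos: [570.5, 13.4, 131.3]
ee_rot: [180.0, -0.1, 46.0]
contact_force: [-0.6, 0.1, 0.2]
width: 85.3
crop origin 255 115 scale 8
crop origin 221 160 scale 8
t 3.75 pos [570.5  13.3 131.4] rot [ 1.80e+02 -1.00e-01  4.59e+01] q [  1.  18. -16.  56.   0. 135.] w 85.4 F [-0.3  0.2  0.9]
[570.5, 13.5, 78.0, 45.0] row [0.0001, -0.0003, 0.1068] [0.0001, -0.0003, 0.005] rows>= 2
```

View pics/d12.png

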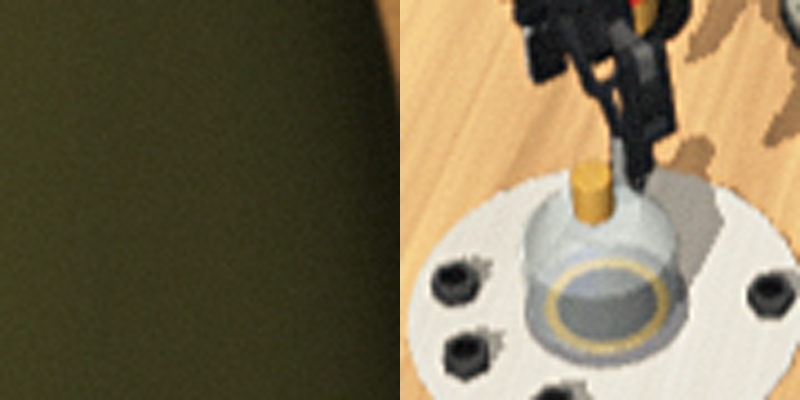

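```bash
python3 - <<'E'
from h import *
for z in(131,144):
  p=np.array([570.5,13.3,z]);print(proj("side",p)); 
  for s in(-1,1): print(proj("side",p+s*43*np.array([.707,-.707,0])))
E
```

```text
[263.32494749 192.09597779]
[272.24799653 202.92672709]
[254.753931   181.69252372]
[262.95255589 188.21637525]
[271.93814887 199.05209601]
[254.324143   177.81137772]
```

```bash
python3 -m crank '[[0,0,0.06,0,0,0,1],[0,0,0.107,0,0,0,0.5],[0,0,0.107,0,0,0,0],[0,0,0.107,0,0,0,-0.5],[0,0,0.107,0,0,0,-1],[0,0,0.107,0,0,0,-1],[0,0,0.107,0,0,0,-1],[0,0,0.107,0,0,0,-1],[0,0,0.107,0,0,0,-1]]' 50; python3 go.py 570.5 13.5 200 45
```

```text
time: 4.65
tool_pos: [571.6, 13.3, 79.0]
ee_rot: [179.9, -0.1, 45.9]
contact_force: [0.4, -0.9, 5.8]
width: 22.5
t 4.65 pos [571.6  13.3  79. ] rot [ 1.799e+02 -1.000e-01  4.590e+01] q [  1.  21. -20.  49.   0. 135.] w 22.5 F [ 0.4 -0.9  5.8]
[570.5, 13.5, 200.0, 45.0] row [-0.0007, -0.0014, -0.242] [0.0006, -0.0008, 0.0049] rows>= 3
```

```bash
python3 -m crank '[[0,0,-0.02,0,0,0,-1],[0,0,-0.06,0,0,0,-1],[0,0,-0.12,0,0,0,-1],[0,0,-0.16,0,0,0,-1],[0,0,-0.16,0,0,0,-1]]' 60; python3 go.py 448 199.2 159 45 448 199.2 81 45
```

```text
time: 5.15
tool_pos: [573.3, 13.4, 162.3]
ee_rot: [179.7, -0.3, 45.9]
contact_force: [1.1, 0.4, -1.2]
width: 22.3
t 5.15 pos [573.3  13.4 162.3] rot [179.7  -0.3  45.9] q [  1.  17. -13.  59.   0. 135.] w 22.3 F [ 1.1  0.4 -1.2]
[448.0, 199.2, 159.0, 45.0] row [0.0924, -0.4386, 0.0048] [0.0017, -0.0019, 0.0049] rows>= 5
[448.0, 199.2, 81.0, 45.0] row [0.0915, -0.4394, 0.1608] [0.0017, -0.0019, 0.0049] rows>= 5
```

```bash
python3 -m crank '[[0.02,-0.1,0.005,0,0,0,-1],[0.036,-0.18,0.005,0,0,0,-1],[0.055,-0.26,0.005,0,0,0,-1],[0.072,-0.34,0.005,0,0,0,-1],[0.087,-0.41,0.005,0,0,0.005,-1],[0.092,-0.438,0.005,0,0,0.005,-1],[0.092,-0.438,0.005,0.002,-0.002,0.005,-1],[0.092,-0.438,0.04,0.002,-0.002,0.005,-1]]'; python3 go.py 448 199.2 81 45; python3 - <<'E'
from h import *
im,_=optics.get_image("side"); cv2.imwrite("pics/e1.png",im)
E
```

```text
time: 5.95
tool_pos: [450.0, 199.3, 142.6]
ee_rot: [180.0, -0.1, 45.0]
contact_force: [-0.0, 0.2, -1.3]
width: 21.9
t 5.95 pos [450.  199.3 142.6] rot [ 1.8e+02 -1.0e-01  4.5e+01] q [ 24.  10. -26.  55.   0. 159.] w 21.9 F [-0.   0.2 -1.3]
[448.0, 199.2, 81.0, 45.0] row [-0.0033, -0.0027, 0.1232] [0.0002, -0.0008, 0.0002] rows>= 2
```

View pics/e1.png

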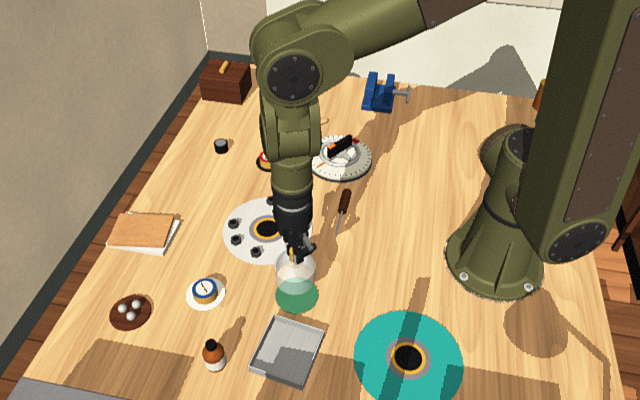

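The dome hangs in the gripper, its rim at px (296,270) above the green rest at (297,295). The seat is now uncovered at (266,228).

```bash
python3 -m crank '[[-0.003,-0.003,0.04,0,0,0,-1],[-0.003,-0.003,0.08,0,0,0,-1],[-0.003,-0.003,0.11,0,0,0,-1],[-0.003,-0.003,0.12,0,0,0,-1],[-0.003,-0.003,0.124,0,0,0,-1],[-0.003,-0.003,0.127,0,0,0,-1]]'; python3 go.py 448 199.2 79 45
```

```text
time: 6.6
tool_pos: [446.3, 195.4, 77.7]
ee_rot: [179.9, 0.3, 44.9]
contact_force: [-11.0, -11.8, 40.8]
width: 22.4
t 6.6 pos [446.3 195.4  77.7] rot [179.9   0.3  44.9] q [ 24.  13. -31.  46.  -0. 159.] w 22.4 F [-11.  -11.8  40.8]
[448.0, 199.2, 79.0, 45.0] row [0.0078, -0.003, -0.0027] [0.0006, 0.0015, -0.0007] rows>= 1
```

```bash
python3 -m crank '[[0.003,-0.001,-0.004,0,0,0,-1],[0.003,-0.001,-0.004,0,0,0,-1]]'; python3 -m crank '[[0,0,0,0,0,0,-0.4],[0,0,0,0,0,0,-0.2],[0,0,0,0,0,0,0],[0,0,0,0,0,0,0.2],[0,0,-0.05,0,0,0,0.2],[0,0,-0.12,0,0,0,0.2],[0,0,-0.2,0,0,0,0.2],[0,0,-0.2,0,0,0,0.2]]';  python3 - <<'E'
from h import *
crop("side",296,285,"e2",50,6)
E
```

```text
time: 6.8
tool_pos: [448.2, 196.3, 80.5]
ee_rot: [179.9, 0.2, 44.8]
contact_force: [-0.2, 0.0, -1.7]
width: 22.2
time: 7.6
tool_pos: [451.5, 198.2, 185.6]
ee_rot: [179.7, -0.2, 44.8]
contact_force: [0.4, -0.8, 0.3]
width: 51.4
crop origin 246 235 scale 6
```

View pics/e2.png

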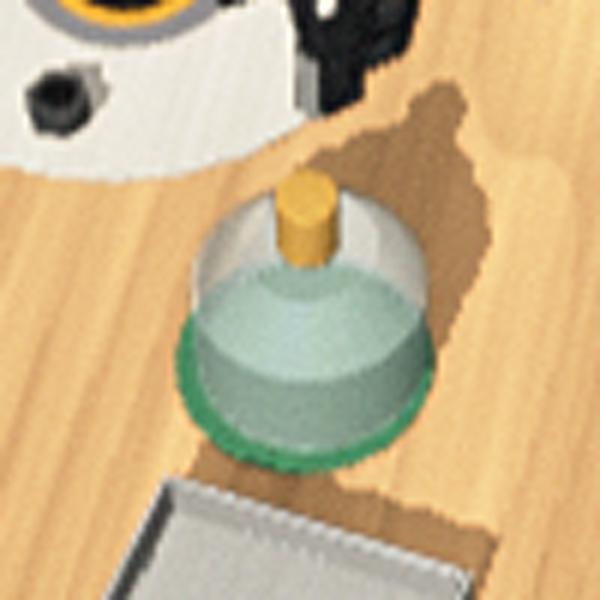

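The dome stands upright on the green rest (crop px (305,330)). Next I measure the seat and the nuts.

```bash
cat > look.py <<'E'
from m import *
for n in("side","top"):
    im,d=optics.get_image(n); W=world(n,d); hsv=cv2.cvtColor(im,cv2.COLOR_BGR2HSV)
    for r in dark_nuts(n,im,d): print(n,"nut",*r)
    y=(np.hypot(W[...,0]-568,W[...,1]-17)<50)&(hsv[...,1]>120)&(hsv[...,0]<32)&(hsv[...,0]>12)&(W[...,2]<12)&(im.max(-1)>110)
    ys,xs=np.nonzero(y)
    if len(ys)>30:
        q=np.array([atz(n,u,v,4)[:2] for u,v in zip(xs,ys)]); 
        A=np.c_[2*q,np.ones(len(q))]; s=np.linalg.lstsq(A,(q**2).sum(1),rcond=None)[0]; print(n,"seat",s[:2],np.sqrt(s[2]+s[0]**2+s[1]**2),len(ys))
E
python3 look.py; python3 go.py; python3 - <<'E'
from h import *
im,_=optics.get_image("top"); cv2.imwrite("pics/f1.png",im)
crop("side",266,230,"f2",50,6)
E
```

```text
side nut 159 [344.1 200.1] [ 389. -105.   25.] [ 390.6 -117.2]
side nut 26 [269.3 200.4] [586. -70.  16.] [587.1 -73.4]
side nut 48 [232.5 223.2] [656.  31.  17.] [657.4  25.6]
side nut 55 [235.6 239.2] [631.  78.  17.] [633.   75.1]
side nut 58 [255.5 251.6] [572. 106.  18.] [573.2 102.7]
side seat [568.56344404  15.76605151] 32.26013545499266 203
top nut 68 [296.1 132.2] [655.  26.  18.] [657.3  25.9]
top nut 69 [277.4 141.1] [632.  77.  17.] [633.8  76.9]
top nut 66 [334.4 157.9] [581. -74.  17.] [582.9 -75.1]
top nut 69 [267.8 162.9] [572. 102.  17.] [574.  103.2]
top nut 61 [308.5 197.7] [475.  -4.  17.] [476.4  -2.9]
top nut 39 [246.3 217.3] [424. 156.  20.] [428.9 160.7]
top nut 246 [351.  228.8] [ 390. -110.   24.] [ 391.1 -111.1]
top seat [569.62422493  18.76784269] 33.20370890150456 229
t 7.75 pos [448.1 196.7 180.2] rot [179.9   0.2  44.8] q [ 24.   8. -22.  60.  -0. 159.] w 51.4 F [-0.4 -0.3  0.4]
crop origin 216 180 scale 6
```

View pics/f1.png

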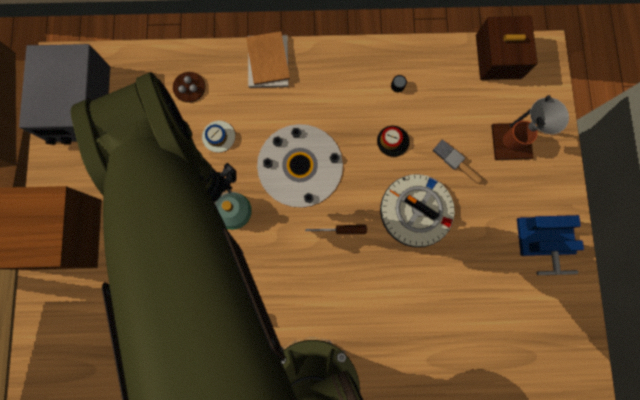

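View pics/f2.png

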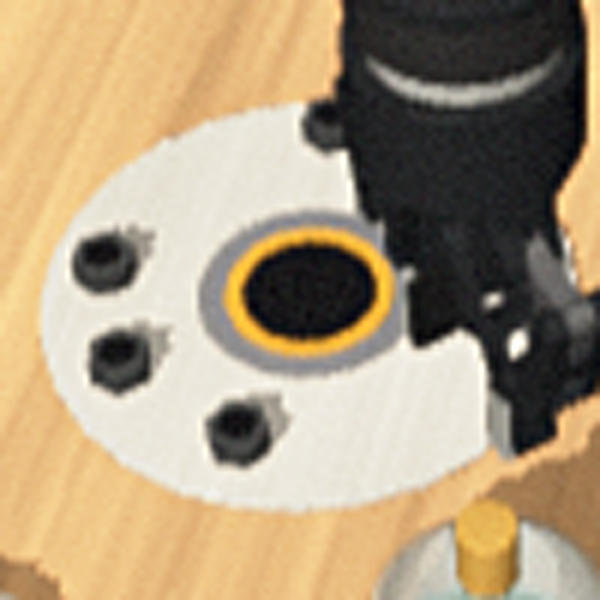

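```bash
python3 go.py 573.6 103 100 90 573.6 103 6 90
```

```text
t 7.85 pos [447.3 196.3 179.2] rot [179.9   0.3  44.8] q [ 24.   8. -22.  60.  -0. 159.] w 51.1 F [ 0.2  0.9 -0. ]
[573.6, 103.0, 100.0, 90.0] row [0.0486, 0.3101, 0.1586] [-0.0002, 0.002, -0.2511] rows>= 6
[573.6, 103.0, 6.0, 90.0] row [0.0496, 0.3098, 0.3466] [-0.0002, 0.002, -0.2511] rows>= 6
```

```bash
python3 -m crank '[[0.048,0.31,0.05,0,0.002,-0.25,0.1],[0.048,0.31,0.1,0,0.002,-0.25,0.1],[0.048,0.31,0.159,0,0.002,-0.251,0.1],[0.048,0.31,0.159,0,0.002,-0.251,0.1],[0.048,0.31,0.159,0,0.002,-0.251,0.1],[0.048,0.31,0.159,0,0.002,-0.251,0.1],[0.048,0.31,0.159,0,0.002,-0.251,0.1],[0.048,0.31,0.159,0,0.002,-0.251,0.1]]'; python3 go.py 573.6 103 6 90
```

```text
time: 8.65
tool_pos: [572.6, 102.7, 98.8]
ee_rot: [-179.9, -0.0, 89.9]
contact_force: [-0.5, 0.1, 0.5]
width: 46.6
t 8.65 pos [572.6 102.7  98.8] rot [-179.9   -0.    89.9] q [ 10.  21. -16.  53.   0. 100.] w 46.6 F [-0.5  0.1  0.5]
[573.6, 103.0, 6.0, 90.0] row [0.0005, 0.0024, 0.1856] [-0.0007, -0.0, -0.0005] rows>= 2
```

```bash
python3 -m crank '[[0,0.002,0.09,0,0,0,0.1],[0,0.002,0.15,0,0,0,0.1],[0,0.002,0.18,0,0,0,0.1],[0,0.002,0.185,0,0,0,0.1],[0,0.002,0.185,0,0,0,-0.3],[0,0.002,0.185,0,0,0,-0.7],[0,0.002,0.185,0,0,0,-1],[0,0.002,0.185,0,0,0,-1],[0,0.002,0.185,0,0,0,-1],[0,0.002,0.185,0,0,0,-1],[0,0.002,0.185,0,0,0,-1]]' 60; python3 go.py 573.6 103 100 90
```

```text
time: 9.75
tool_pos: [574.3, 102.9, 7.3]
ee_rot: [-180.0, -0.0, 89.9]
contact_force: [-0.1, 0.1, 6.2]
width: 24.5
t 9.75 pos [574.3 102.9   7.3] rot [-180.    -0.    89.9] q [ 10.  27. -22.  42.   0. 100.] w 24.5 F [-0.1  0.1  6.2]
[573.6, 103.0, 100.0, 90.0] row [0.0002, -0.0014, -0.1855] [-0.0002, -0.0001, -0.0005] rows>= 2
```

```bash
python3 -m crank '[[0,0,-0.08,0,0,0,-1],[0,0,-0.18,0,0,0,-1],[0,0,-0.18,0,0,0,-1]]'; python3 go.py 400.5 374.4 100 171.4
```

```text
time: 10.05
tool_pos: [579.0, 103.7, 103.9]
ee_rot: [179.4, -0.1, 89.9]
contact_force: [-0.1, 0.5, -0.0]
width: 24.8
t 10.05 pos [579.  103.7 103.9] rot [ 1.794e+02 -1.000e-01  8.990e+01] q [ 10.  21. -16.  53.   0. 100.] w 24.8 F [-0.1  0.5 -0. ]
[400.5, 374.4, 100.0, 171.4] row [0.5407, -0.3581, 0.0055] [0.0031, 0.0017, -0.4528] rows>= 10
```

```bash
python3 -m crank '[[0.1,-0.07,-0.03,0,0,-0.05,-1],[0.2,-0.14,-0.03,0,0,-0.1,-1],[0.3,-0.2,-0.03,0,0,-0.15,-1],[0.4,-0.26,-0.03,0,0,-0.2,-1],[0.5,-0.33,-0.03,0,0,-0.25,-1],[0.54,-0.358,-0.03,0.003,0.002,-0.3,-1],[0.54,-0.358,0,0.003,0.002,-0.35,-1],[0.54,-0.358,0.006,0.003,0.002,-0.4,-1],[0.54,-0.358,0.006,0.003,0.002,-0.45,-1],[0.54,-0.358,0.006,0.003,0.002,-0.453,-1],[0.54,-0.358,0.006,0.003,0.002,-0.453,-1],[0.54,-0.358,0.006,0.003,0.002,-0.453,-1]]'; python3 go.py 400.5 374.4 11 171.4
```

```text
time: 11.25
tool_pos: [400.5, 373.9, 99.5]
ee_rot: [180.0, -0.0, 171.3]
contact_force: [-0.5, -0.2, -0.0]
width: 24.8
t 11.25 pos [400.5 373.9  99.5] rot [180.   -0.  171.3] q [ 43.  18. -21.  51.   0.  52.] w 24.8 F [-0.5 -0.2 -0. ]
[400.5, 374.4, 11.0, 171.4] row [-0.0, 0.0009, 0.177] [0.0002, -0.0002, -0.0004] rows>= 2
```

```bash
python3 -m crank '[[0,0.001,0.09,0,0,0,-1],[0,0.001,0.15,0,0,0,-1],[0,0.001,0.175,0,0,0,-1],[0,0.001,0.177,0,0,0,-1],[0,0.001,0.177,0,0,0,-0.2],[0,0.001,0.177,0,0,0,-0.2],[0,0.001,0.177,0,0,0,-0.2],[0,0.001,0.13,0,0,0,-0.2],[0,0.001,0.05,0,0,0,-0.2],[0,0.001,-0.02,0,0,0,0.1],[0,0.001,-0.02,0,0,0,0.1]]';python3 go.py 657.3 25.8 110 115; python3 - <<'E'
from h import *
crop("side",288,350,"g1",50,5)
E
```

```text
time: 12.35
tool_pos: [403.8, 377.4, 115.7]
ee_rot: [179.5, 0.3, 171.3]
contact_force: [0.7, 0.7, -0.2]
width: 46.9
t 12.35 pos [403.8 377.4 115.7] rot [179.5   0.3 171.3] q [ 43.  17. -20.  53.   0.  52.] w 46.9 F [ 0.7  0.7 -0.2]
[657.3, 25.8, 110.0, 115.0] row [-0.6073, -0.6187, 0.0094] [0.0035, 0.0003, 0.3129] rows>= 9
crop origin 238 300 scale 5
```

View pics/g1.png

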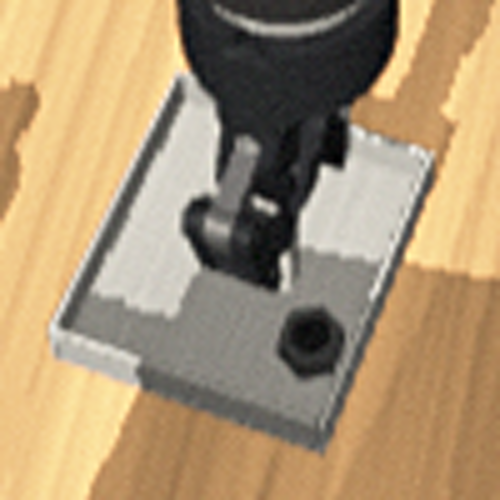

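The nut lies flat in the tray (crop px 312,340).

```bash
python3 look.py; python3 -m crank '[[-0.1,-0.1,0.01,0,0,0.05,0.1],[-0.2,-0.2,0.01,0,0,0.1,0.1],[-0.3,-0.3,0.01,0,0,0.15,0.1],[-0.4,-0.4,0.01,0,0,0.2,0.1],[-0.5,-0.5,0.01,0,0,0.25,0.1],[-0.607,-0.618,0.01,0,0,0.31,0.1],[-0.607,-0.618,0.01,0.003,0,0.313,0.1],[-0.607,-0.618,0.01,0.003,0,0.313,0.1],[-0.607,-0.618,0.01,0.003,0,0.313,0.1],[-0.607,-0.618,0.01,0.003,0,0.313,0.1],[-0.607,-0.618,0.01,0.003,0,0.313,0.1],[-0.607,-0.618,0.01,0.003,0,0.313,0.1]]'; python3 go.py 657.3 25.8 6 115
```

```text
side nut 26 [232.5 221.8] [656.  26.  18.] [658.8  21.1]
side nut 36 [234.8 238.7] [634.  78.  18.] [635.6  73.9]
top nut 73 [296.  132.3] [656.  26.  17.] [657.   26.1]
top nut 73 [277.2 141.1] [632.  77.  17.] [633.8  77.2]
top nut 72 [334.4 157.5] [583. -74.  17.] [583.9 -75. ]
top nut 68 [308.6 197.7] [475.  -4.  18.] [476.4  -3.1]
top nut 39 [245.9 218.8] [421. 159.  19.] [424.9 161.7]
top nut 245 [351.  228.8] [ 390. -110.   24.] [ 391.2 -111.3]
top seat [569.67525361  18.87402859] 33.20159565897322 186
time: 13.7
tool_pos: [652.7, 24.1, 103.3]
ee_rot: [-179.5, 0.1, 115.0]
contact_force: [0.8, 0.6, -0.3]
width: 46.8
t 13.7 pos [652.7  24.1 103.3] rot [-1.795e+02  1.000e-01  1.150e+02] q [ 2. 28. -5. 57. -0. 67.] w 46.8 F [ 0.8  0.6 -0.3]
[657.3, 25.8, 6.0, 115.0] row [-0.0005, 0.0117, 0.1945] [-0.0029, 0.0005, 0.0002] rows>= 2
```

```bash
python3 -m crank '[[0,0.01,0.06,0,0,0,0.1],[0,0.01,0.12,-0.002,0,0,0.1],[0,0.01,0.18,-0.003,0,0,0.1],[0,0.01,0.194,-0.003,0,0,0.1],[0,0.01,0.194,-0.003,0,0,-0.3],[0,0.01,0.194,-0.003,0,0,-0.7],[0,0.01,0.194,-0.003,0,0,-1],[0,0.01,0.194,-0.003,0,0,-1],[0,0.01,0.194,-0.003,0,0,-1],[0,0.01,0.194,-0.003,0,0,-1]]'; python3 -m crank '[[0,0,-0.08,0,0,0,-1],[0,0,-0.2,0,0,0,-1],[0,0,-0.2,0,0,0,-1]]'; python3 go.py 438 368.7 110 171.4
```

```text
time: 14.7
tool_pos: [656.8, 25.6, 6.8]
ee_rot: [179.9, 0.1, 115.0]
contact_force: [0.3, -0.6, 2.3]
width: 24.7
time: 15.0
tool_pos: [660.5, 25.8, 113.2]
ee_rot: [179.5, 0.3, 115.0]
contact_force: [1.5, -0.1, 0.5]
width: 24.7
t 15.0 pos [660.5  25.8 113.2] rot [179.5   0.3 115. ] q [ 2. 28. -4. 57. -0. 67.] w 24.7 F [ 1.5 -0.1  0.5]
[438.0, 368.7, 110.0, 171.4] row [0.8096, -0.1133, 0.0009] [0.0019, 0.0031, -0.3133] rows>= 9
```

```bash
python3 -m crank '[[0.12,-0.017,-0.01,0,0,-0.05,-1],[0.24,-0.034,-0.01,0,0,-0.1,-1],[0.36,-0.05,-0.01,0,0,-0.15,-1],[0.48,-0.067,-0.01,0,0,-0.2,-1],[0.6,-0.084,-0.01,0,0,-0.25,-1],[0.72,-0.1,0,0.002,0.003,-0.3,-1],[0.81,-0.113,0,0.002,0.003,-0.313,-1],[0.81,-0.113,0,0.002,0.003,-0.313,-1],[0.81,-0.113,0,0.002,0.003,-0.313,-1],[0.81,-0.113,0,0.002,0.003,-0.313,-1],[0.81,-0.113,0,0.002,0.003,-0.313,-1],[0.81,-0.113,0,0.002,0.003,-0.313,-1]]'; python3 go.py 438 368.7 11 171.4
```

```text
time: 16.2
tool_pos: [438.9, 367.6, 110.4]
ee_rot: [-180.0, 0.0, 171.2]
contact_force: [-0.7, -0.1, -0.5]
width: 24.9
t 16.2 pos [438.9 367.6 110.4] rot [-180.     0.   171.2] q [ 40.  19. -17.  54.  -0.  49.] w 24.9 F [-0.7 -0.1 -0.5]
[438.0, 368.7, 11.0, 171.4] row [0.0021, 0.002, 0.1989] [-0.0003, 0.0, -0.0009] rows>= 2
```

```bash
python3 -m crank '[[0.002,0.002,0.09,0,0,0,-1],[0.002,0.002,0.17,0,0,0,-1],[0.002,0.002,0.197,0,0,0,-1],[0.002,0.002,0.199,0,0,0,-1],[0.002,0.002,0.199,0,0,0,-0.2],[0.002,0.002,0.199,0,0,0,-0.2],[0.002,0.002,0.199,0,0,0,-0.2],[0.002,0.002,0.15,0,0,0,-0.2],[0.002,0.002,0.05,0,0,0,-0.2],[0.002,0.002,0,0,0,0,0.1],[0.002,0.002,0,0,0,0,0.1]]';python3 look.py; python3 go.py 633.5 76.5 110 115
```

```text
time: 17.3
tool_pos: [441.1, 371.5, 116.3]
ee_rot: [179.6, 0.4, 171.2]
contact_force: [0.6, -0.6, 0.8]
width: 47.0
side nut 102 [344.5 200.7] [ 388. -107.   25.] [ 389.2 -115.1]
side nut 34 [234.5 238.4] [635.  77.  17.] [636.4  73.2]
top nut 70 [277.4 141.1] [632.  77.  17.] [633.8  76.8]
top nut 72 [334.4 157.6] [582. -74.  17.] [583.7 -75.1]
top nut 66 [308.5 197.8] [475.  -3.  17.] [476.3  -2.8]
top nut 41 [246.  218.7] [423. 157.  21.] [425.3 161.7]
top nut 247 [350.8 228.7] [ 390. -110.   24.] [ 391.3 -110.8]
top seat [569.69086123  18.99780504] 33.288157125643096 199
t 17.4 pos [438.9 369.5 112. ] rot [1.799e+02 1.000e-01 1.712e+02] q [ 40.  19. -17.  54.  -0.  49.] w 47.2 F [-0.5 -0.5 -0.9]
[633.5, 76.5, 110.0, 115.0] row [-0.474, -0.52, 0.0043] [0.0008, 0.0004, 0.3125] rows>= 8
```

```bash
python3 -m crank '[[-0.08,-0.09,0.004,0,0,0.05,0.1],[-0.16,-0.18,0.004,0,0,0.1,0.1],[-0.24,-0.27,0.004,0,0,0.15,0.1],[-0.32,-0.36,0.004,0,0,0.2,0.1],[-0.4,-0.44,0.004,0,0,0.25,0.1],[-0.474,-0.52,0.004,0,0,0.31,0.1],[-0.474,-0.52,0.004,0.001,0,0.312,0.1],[-0.474,-0.52,0.004,0.001,0,0.312,0.1],[-0.474,-0.52,0.004,0.001,0,0.312,0.1],[-0.474,-0.52,0.004,0.001,0,0.312,0.1],[-0.474,-0.52,0.004,0.001,0,0.312,0.1]]'; python3 go.py 633.5 76.5 6 115
```

```text
time: 18.5
tool_pos: [632.3, 77.8, 109.7]
ee_rot: [-179.9, 0.0, 115.2]
contact_force: [-1.0, 0.3, 0.2]
width: 46.9
t 18.5 pos [632.3  77.8 109.7] rot [-179.9    0.   115.2] q [ 7. 26. -8. 57. -0. 72.] w 46.9 F [-1.   0.3  0.2]
[633.5, 76.5, 6.0, 115.0] row [-0.0032, 0.0012, 0.2073] [-0.0003, 0.0002, 0.0011] rows>= 3
```

```bash
python3 -m crank '[[-0.003,0.001,0.08,0,0,0,0.1],[-0.003,0.001,0.15,0,0,0,0.1],[-0.003,0.001,0.2,0,0,0,0.1],[-0.003,0.001,0.207,0,0,0,0.1],[-0.003,0.001,0.207,0,0,0,-0.3],[-0.003,0.001,0.207,0,0,0,-0.7],[-0.003,0.001,0.207,0,0,0,-1],[-0.003,0.001,0.207,0,0,0,-1],[-0.003,0.001,0.207,0,0,0,-1],[-0.003,0.001,0.207,0,0,0,-1]]'; python3 -m crank '[[0,0,-0.08,0,0,0,-1],[0,0,-0.2,0,0,0,-1],[0,0,-0.21,0,0,0,-1]]'; python3 go.py 475.6 363 110 171.4
```

```text
time: 19.5
tool_pos: [634.2, 76.6, 7.3]
ee_rot: [180.0, 0.1, 115.2]
contact_force: [-1.0, 0.4, 6.3]
width: 24.9
time: 19.8
tool_pos: [637.0, 76.9, 117.7]
ee_rot: [179.6, 0.2, 115.2]
contact_force: [1.4, 0.1, 0.5]
width: 24.3
t 19.8 pos [637.   76.9 117.7] rot [179.6   0.2 115.2] q [ 7. 26. -7. 57. -0. 72.] w 24.3 F [1.4 0.1 0.5]
[475.6, 363.0, 110.0, 171.4] row [0.6552, -0.0488, 0.0128] [0.0016, 0.0022, -0.3123] rows>= 7
```

```bash
python3 -m crank '[[0.12,-0.01,0,0,0,-0.05,-1],[0.24,-0.02,0,0,0,-0.1,-1],[0.36,-0.03,0,0,0,-0.15,-1],[0.48,-0.04,0.01,0,0,-0.2,-1],[0.6,-0.045,0.013,0,0,-0.25,-1],[0.655,-0.049,0.013,0.002,0.002,-0.3,-1],[0.655,-0.049,0.013,0.002,0.002,-0.312,-1],[0.655,-0.049,0.013,0.002,0.002,-0.312,-1],[0.655,-0.049,0.013,0.002,0.002,-0.312,-1],[0.655,-0.049,0.013,0.002,0.002,-0.312,-1],[0.655,-0.049,0.013,0.002,0.002,-0.312,-1]]'; python3 go.py 475.6 363 11 171.4
```

```text
time: 20.9
tool_pos: [476.2, 361.7, 109.9]
ee_rot: [-179.9, 0.0, 171.2]
contact_force: [-0.5, 0.5, -0.6]
width: 24.3
t 20.9 pos [476.2 361.7 109.9] rot [-179.9    0.   171.2] q [ 37.  22. -13.  55.  -0.  46.] w 24.3 F [-0.5  0.5 -0.6]
[475.6, 363.0, 11.0, 171.4] row [0.0016, 0.0027, 0.1979] [-0.0005, 0.0, -0.001] rows>= 2
```

```bash
python3 -m crank '[[0.002,0.002,0.09,0,0,0,-1],[0.002,0.002,0.17,0,0,0,-1],[0.002,0.002,0.197,0,0,0,-1],[0.002,0.002,0.198,0,0,0,-1],[0.002,0.002,0.198,0,0,0,-0.2],[0.002,0.002,0.198,0,0,0,-0.2],[0.002,0.002,0.198,0,0,0,-0.2],[0.002,0.002,0.15,0,0,0,-0.2],[0.002,0.002,0.05,0,0,0,-0.2],[0.002,0.002,0,0,0,0,0.1],[0.002,0.002,0,0,0,0,0.1]]';python3 look.py; python3 go.py 583 -76 115 115;python3 - <<'E'
from h import *
im,_=optics.get_image("side"); cv2.imwrite("pics/i1.png",im)
E
```

```text
time: 22.0
tool_pos: [478.6, 365.4, 116.0]
ee_rot: [179.7, 0.4, 171.2]
contact_force: [0.6, 0.4, -0.0]
width: 46.9
side nut 128 [343.  202.4] [392. -94.  24.] [ 392.  -107.9]
side nut 45 [303.4 225.6] [477.  -2.  17.] [477.5  -4.6]
top nut 73 [334.4 157.6] [582. -74.  17.] [583.6 -75. ]
top nut 66 [308.5 197.6] [475.  -4.  18.] [476.6  -3. ]
top nut 41 [245.9 219.2] [420. 159.  19.] [424.  161.9]
top nut 249 [350.9 228.7] [ 390. -110.   24.] [ 391.3 -110.9]
top seat [569.6722192   19.05210697] 33.39892119845981 201
t 22.1 pos [476.2 363.5 111.5] rot [1.800e+02 1.000e-01 1.712e+02] q [ 37.  22. -13.  55.  -0.  46.] w 47.3 F [-0.   1.5 -0.2]
[583.0, -76.0, 115.0, 115.0] row [-0.3453, -0.8361, -0.0068] [0.0006, 0.0005, 0.3124] rows>= 10
```

View pics/i1.png

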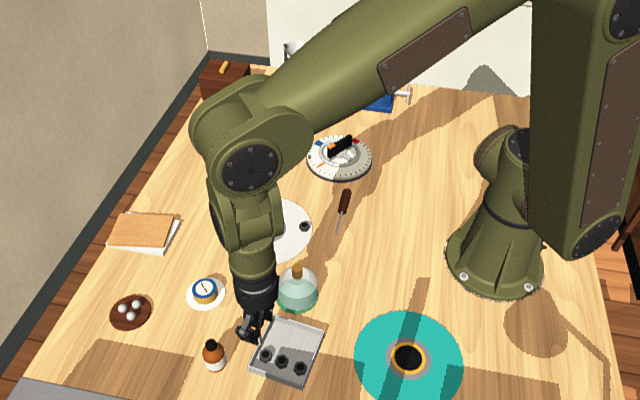

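Three nuts lie in the tray at px (266,356), (283,362) and (301,367). Next is the nut at (583,-76).

```bash
python3 -m crank '[[-0.04,-0.09,-0.007,0,0,0.04,0.1],[-0.08,-0.18,-0.007,0,0,0.08,0.1],[-0.11,-0.27,-0.007,0,0,0.12,0.1],[-0.15,-0.36,-0.007,0,0,0.16,0.1],[-0.19,-0.45,-0.007,0,0,0.2,0.1],[-0.22,-0.54,-0.007,0,0,0.24,0.1],[-0.26,-0.63,-0.007,0,0,0.28,0.1],[-0.3,-0.73,-0.007,0,0,0.312,0.1],[-0.345,-0.836,-0.007,0,0,0.312,0.1],[-0.345,-0.836,-0.007,0,0,0.312,0.1],[-0.345,-0.836,-0.007,0,0,0.312,0.1],[-0.345,-0.836,-0.007,0,0,0.312,0.1]]'; python3 go.py 583 -75.5 6 115;python3 look.py
```

```text
time: 23.35
tool_pos: [581.0, -75.7, 113.1]
ee_rot: [-179.9, -0.0, 115.1]
contact_force: [0.8, -0.3, -0.4]
width: 46.7
t 23.35 pos [581.  -75.7 113.1] rot [-179.9   -0.   115.1] q [ -7.  21. -15.  55.  -0.  58.] w 46.7 F [ 0.8 -0.3 -0.4]
[583.0, -75.5, 6.0, 115.0] row [-0.0016, 0.0042, 0.2142] [-0.0006, -0.0003, 0.0004] rows>= 3
side nut 48 [270.9 200.1] [581. -72.  16.] [583.1 -75.6]
side nut 63 [304.  225.8] [475.   0.  17.] [475.7  -4.4]
side seat [568.42830234  15.82560744] 32.335005788331486 200
top nut 36 [245.7 219.3] [419. 159.  18.] [423.7 162.4]
top seat [574.79003533  39.40811646] 15.571319368767279 50
```

```bash
python3 -m crank '[[-0.001,0.004,0.08,0,0,0,0.1],[-0.001,0.004,0.15,0,0,0,0.1],[-0.001,0.004,0.2,0,0,0,0.1],[-0.001,0.004,0.214,0,0,0,0.1],[-0.001,0.004,0.214,0,0,0,-0.3],[-0.001,0.004,0.214,0,0,0,-0.7],[-0.001,0.004,0.214,0,0,0,-1],[-0.001,0.004,0.214,0,0,0,-1],[-0.001,0.004,0.214,0,0,0,-1],[-0.001,0.004,0.214,0,0,0,-1]]'; python3 -m crank '[[0,0,-0.08,0,0,0,-1],[0,0,-0.2,0,0,0,-1],[0,0,-0.24,0,0,0,-1],[0,0,-0.24,0,0,0,-1]]'; python3 go.py 392.4 321 130 171.4
```

```text
time: 24.45
tool_pos: [583.7, -74.7, 7.3]
ee_rot: [-180.0, 0.0, 115.2]
contact_force: [-0.1, -0.6, 3.1]
width: 24.3
time: 24.85
tool_pos: [587.4, -75.2, 132.8]
ee_rot: [179.6, 0.3, 115.2]
contact_force: [1.0, -1.0, 0.0]
width: 24.6
t 24.85 pos [587.4 -75.2 132.8] rot [179.6   0.3 115.2] q [ -7.  20. -13.  56.  -0.  58.] w 24.6 F [ 1. -1.  0.]
[392.4, 321.0, 130.0, 171.4] row [0.8829, -0.0161, 0.0008] [0.0014, 0.0027, -0.3125] rows>= 9
```

```bash
python3 -m crank '[[0.12,-0.002,-0.05,0,0,-0.04,-1],[0.24,-0.004,-0.05,0,0,-0.08,-1],[0.36,-0.006,-0.05,0,0,-0.12,-1],[0.48,-0.008,-0.05,0,0,-0.16,-1],[0.6,-0.01,-0.05,0,0,-0.2,-1],[0.72,-0.013,-0.05,0.001,0.003,-0.25,-1],[0.8,-0.015,-0.05,0.001,0.003,-0.3,-1],[0.883,-0.016,-0.04,0.001,0.003,-0.312,-1],[0.883,-0.016,-0.01,0.001,0.003,-0.312,-1],[0.883,-0.016,0,0.001,0.003,-0.312,-1],[0.883,-0.016,0,0.001,0.003,-0.312,-1],[0.883,-0.016,0,0.001,0.003,-0.312,-1]]'; python3 go.py 392.4 321 11 171.4
```

```text
time: 26.05
tool_pos: [392.4, 320.1, 130.0]
ee_rot: [180.0, -0.0, 171.3]
contact_force: [0.6, -0.5, -0.8]
width: 24.4
t 26.05 pos [392.4 320.1 130. ] rot [180.   -0.  171.3] q [ 39.  12. -25.  54.   0.  48.] w 24.4 F [ 0.6 -0.5 -0.8]
[392.4, 321.0, 11.0, 171.4] row [0.0001, 0.0018, 0.2379] [0.0, -0.0002, -0.0007] rows>= 3
```

```bash
python3 -m crank '[[0,0.002,0.09,0,0,0,-1],[0,0.002,0.18,0,0,0,-1],[0,0.002,0.23,0,0,0,-1],[0,0.002,0.238,0,0,0,-1],[0,0.002,0.238,0,0,0,-0.2],[0,0.002,0.238,0,0,0,-0.2],[0,0.002,0.238,0,0,0,-0.2],[0,0.002,0.18,0,0,0,-0.2],[0,0.002,0.1,0,0,0,-0.2],[0,0.002,0,0,0,0,0.1],[0,0.002,-0.02,0,0,0,0.1],[0,0.002,-0.02,0,0,0,0.1]]';python3 look.py; python3 go.py 476.2 -3.2 140 115
```

```text
time: 27.25
tool_pos: [394.7, 322.8, 143.6]
ee_rot: [179.7, 0.2, 171.3]
contact_force: [0.0, -0.4, -0.3]
width: 46.9
side seat [568.50533519  15.91699972] 32.150614130616994 206
top nut 66 [308.6 197.7] [475.  -4.  18.] [476.5  -3. ]
top nut 43 [246.1 217.8] [423. 158.  20.] [427.5 161.4]
top nut 243 [351.  228.8] [ 390. -110.   24.] [ 391.1 -111.2]
top seat [569.69466148  19.11970704] 33.275965255749306 198
t 27.35 pos [392.5 321.1 139.9] rot [180.   -0.  171.3] q [ 39.  11. -24.  55.   0.  48.] w 46.7 F [-0.1  0.2 -0.5]
[476.2, -3.2, 140.0, 115.0] row [-0.2637, -0.6157, -0.0005] [0.0001, -0.0002, 0.3127] rows>= 7
```

```bash
python3 -m crank '[[-0.04,-0.09,-0.02,0,0,0.05,0.1],[-0.08,-0.18,-0.02,0,0,0.1,0.1],[-0.12,-0.27,-0.02,0,0,0.14,0.1],[-0.15,-0.36,-0.02,0,0,0.19,0.1],[-0.19,-0.45,-0.02,0,0,0.23,0.1],[-0.23,-0.54,-0.02,0,0,0.28,0.1],[-0.264,-0.616,0,0,0,0.313,0.1],[-0.264,-0.616,0,0,0,0.313,0.1],[-0.264,-0.616,0,0,0,0.313,0.1],[-0.264,-0.616,0,0,0,0.313,0.1]]'; python3 go.py 476.2 -3.2 6 115;python3 look.py
```

```text
time: 28.35
tool_pos: [475.2, -2.8, 138.6]
ee_rot: [-179.9, -0.1, 115.0]
contact_force: [-0.4, 0.6, 0.1]
width: 47.0
t 28.35 pos [475.2  -2.8 138.6] rot [-1.799e+02 -1.000e-01  1.150e+02] q [ -0.   8. -28.  54.   0.  65.] w 47.0 F [-0.4  0.6  0.1]
[476.2, -3.2, 6.0, 115.0] row [-0.0021, 0.002, 0.2653] [-0.0006, -0.0006, 0.0] rows>= 3
side nut 59 [304.  225.7] [475.   0.  17.] [475.9  -4.8]
side seat [568.4871273   15.77931825] 32.285523799145274 203
top nut 37 [246.1 218.7] [423. 157.  19.] [425.2 161.4]
top nut 22 [363.6 227.7] [ 393. -143.   24.] [ 393.  -144.3]
```

```bash
python3 -m crank '[[-0.002,0.002,0.08,0,0,0,0.1],[-0.002,0.002,0.16,0,0,0,0.1],[-0.002,0.002,0.24,0,0,0,0.1],[-0.002,0.002,0.263,0,0,0,0.1],[-0.002,0.002,0.265,0,0,0,0.1],[-0.002,0.002,0.265,0,0,0,-0.3],[-0.002,0.002,0.265,0,0,0,-0.7],[-0.002,0.002,0.265,0,0,0,-1],[-0.002,0.002,0.265,0,0,0,-1],[-0.002,0.002,0.265,0,0,0,-1],[-0.002,0.002,0.265,0,0,0,-1],[-0.002,0.002,0.265,0,0,0,-1]]'; python3 -m crank '[[0,0,-0.08,0,0,0,-1],[0,0,-0.2,0,0,0,-1],[0,0,-0.28,0,0,0,-1],[0,0,-0.28,0,0,0,-1]]'; python3 go.py 430 315.3 145 171.4
```

```text
time: 29.65
tool_pos: [478.6, -2.4, 8.7]
ee_rot: [179.8, -0.0, 115.1]
contact_force: [-1.5, 2.5, 7.4]
width: 24.3
time: 30.05
tool_pos: [483.7, -2.8, 156.8]
ee_rot: [179.2, 0.3, 115.1]
contact_force: [0.8, -0.1, -0.4]
width: 23.9
t 30.05 pos [483.7  -2.8 156.8] rot [179.2   0.3 115.1] q [ -0.   7. -26.  56.   0.  65.] w 23.9 F [ 0.8 -0.1 -0.4]
[430.0, 315.3, 145.0, 171.4] row [0.6219, 0.1719, 0.0227] [0.0035, 0.0039, -0.313] rows>= 7
```

```bash
python3 -m crank '[[0.1,0.027,0,0,0,-0.05,-1],[0.2,0.055,0,0,0,-0.1,-1],[0.3,0.08,0,0,0,-0.15,-1],[0.4,0.11,0,0.002,0.002,-0.2,-1],[0.5,0.14,0,0.003,0.004,-0.25,-1],[0.6,0.165,0,0.003,0.004,-0.3,-1],[0.622,0.172,0.02,0.003,0.004,-0.313,-1],[0.622,0.172,0.023,0.003,0.004,-0.313,-1],[0.622,0.172,0.023,0.003,0.004,-0.313,-1],[0.622,0.172,0.023,0.003,0.004,-0.313,-1]]'; python3 go.py 430 315.3 11 171.4
```

```text
time: 31.05
tool_pos: [430.2, 314.3, 145.1]
ee_rot: [179.9, 0.0, 171.3]
contact_force: [0.7, 0.4, -0.5]
width: 24.4
t 31.05 pos [430.2 314.3 145.1] rot [179.9   0.  171.3] q [ 36.  14. -20.  56.   0.  45.] w 24.4 F [ 0.7  0.4 -0.5]
[430.0, 315.3, 11.0, 171.4] row [0.0009, 0.0016, 0.2683] [0.0003, 0.0002, -0.0006] rows>= 3
```

```bash
python3 -m crank '[[0,0.002,0.09,0,0,0,-1],[0,0.002,0.18,0,0,0,-1],[0,0.002,0.25,0,0,0,-1],[0,0.002,0.267,0,0,0,-1],[0,0.002,0.268,0,0,0,-0.2],[0,0.002,0.268,0,0,0,-0.2],[0,0.002,0.268,0,0,0,-0.2],[0,0.002,0.2,0,0,0,-0.2],[0,0.002,0.1,0,0,0,-0.2],[0,0.002,0,0,0,0,0.5],[0,0.002,0,0,0,0,1],[0,0.002,0,0,0,0,1]]';python3 - <<'E'
from m import *
im,d=optics.get_image("side"); cv2.imwrite("pics/j1.png",im)
for n in ("side","top"):
    im,d=optics.get_image(n); W=world(n,d);hsv=cv2.cvtColor(im,cv2.COLOR_BGR2HSV)
    b=(np.hypot(W[...,0]-648,W[...,1]-240)<45)&(hsv[...,0]>100)&(hsv[...,0]<130)&(hsv[...,1]>100)
    ys,xs=np.nonzero(b); print(n,len(ys))
    if len(ys)>30:
        c=np.c_[xs,ys].astype(np.float32); h=cv2.convexHull(c)[:,0]; q=np.array([atz(n,u,v,30)[:2] for u,v in h]);print(cv2.minEnclosingCircle(q.astype(np.float32)))
E
python3 look.py
python3 go.py 650.5 240 120 171
```

```text
time: 32.25
tool_pos: [432.2, 316.7, 148.6]
ee_rot: [179.7, 0.3, 171.3]
contact_force: [-0.2, 0.4, -0.4]
width: 75.8
side 138
((651.5292358398438, 240.05992126464844), 26.438732147216797)
top 92
((651.9103393554688, 241.68173217773438), 26.000873565673828)
side nut 86 [344.1 204.4] [386. -87.  25.] [ 387.9 -101.1]
side seat [570.75051101  16.94484335] 30.621235536050516 78
top nut 44 [246.1 217.6] [425. 157.  21.] [428.1 161.2]
top nut 248 [350.8 228.8] [ 390. -110.   24.] [ 391.2 -110.7]
top seat [569.70900181  19.02866449] 33.28024559974989 202
t 32.5 pos [429.5 314.8 144. ] rot [-1.800e+02 -1.000e-01  1.713e+02] q [ 36.  14. -20.  56.   0.  45.] w 85.3 F [-0.1  0.   0.2]
[650.5, 240.0, 120.0, 171.0] row [-0.4595, -0.0809, 0.0476] [-0.0002, -0.0003, 0.0017] rows>= 5
```

View pics/j1.png

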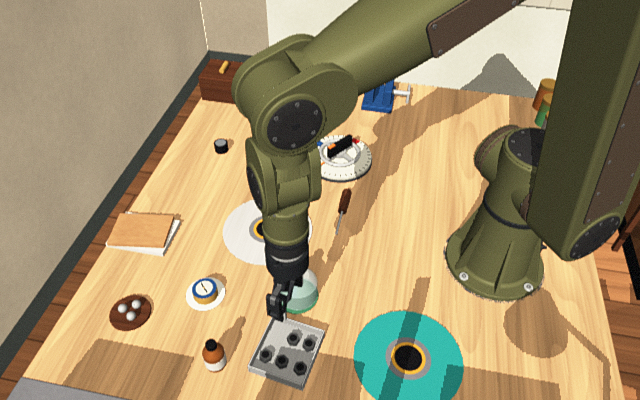

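Five nuts sit in the tray, at px (266,355), (282,361), (299,368), (293,338) and (309,343). I now fetch the blue compass at px (204,290).

```bash
python3 -m crank '[[-0.09,-0.016,0,0,0,0,1],[-0.18,-0.032,0,0,0,0,1],[-0.27,-0.05,0.01,0,0,0,1],[-0.36,-0.065,0.03,0,0,0,1],[-0.461,-0.082,0.047,0,0,0.002,1],[-0.461,-0.082,0.047,0,0,0.002,1],[-0.461,-0.082,0.047,0,0,0.002,1],[-0.461,-0.082,0.047,0,0,0.002,1]]';  python3 go.py 651.3 240.7 6 171; python3 - <<'E'
from h import *
crop("side",204,280,"k1",45,6)
im,_=optics.get_image("top");crop("top",399,83,"k2",20,10,im)
im,_=optics.get_image("top");crop("top",235,212,"k3",30,10,im)
E
```

```text
time: 33.3
tool_pos: [649.8, 239.4, 119.4]
ee_rot: [-179.9, -0.2, 171.0]
contact_force: [0.8, -0.1, 0.0]
width: 85.4
t 33.3 pos [649.8 239.4 119.4] rot [-179.9   -0.2  171. ] q [20. 31.  3. 61.  0. 29.] w 85.4 F [ 0.8 -0.1  0. ]
[651.3, 240.7, 6.0, 171.0] row [-0.0033, 0.0033, 0.2268] [-0.0004, -0.001, -0.0002] rows>= 3
crop origin 159 235 scale 6
crop origin 379 63 scale 10
crop origin 205 182 scale 10
```

View pics/k1.png

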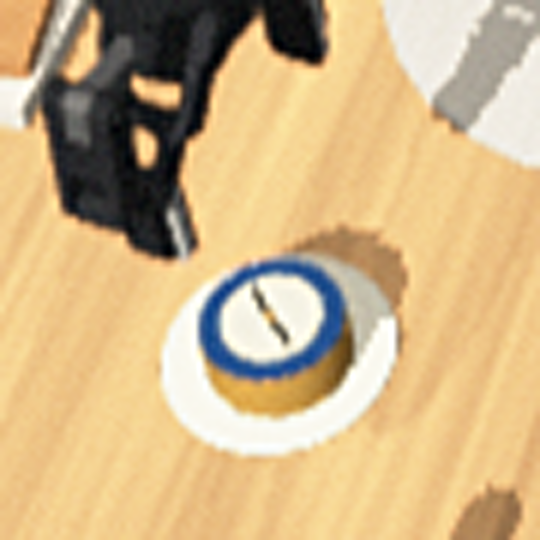

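View pics/k2.png

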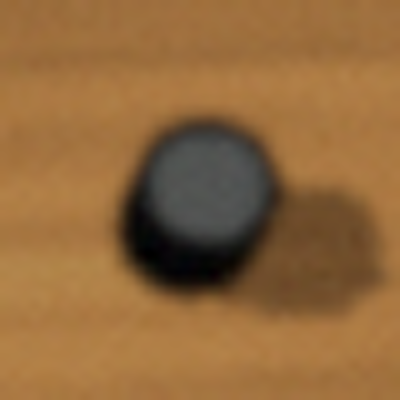

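View pics/k3.png

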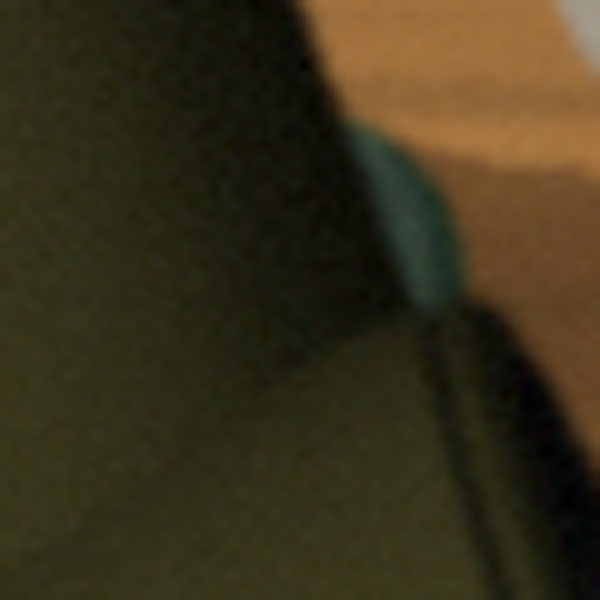

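The grey thing at top px (399,83) is a round cylinder, not a hex nut, so I leave it. Descending on the compass.

```bash
python3 -m crank '[[-0.003,0.003,0.08,0,0,0,1],[-0.003,0.003,0.16,0,0,0,1],[-0.003,0.003,0.21,0,0,0,1],[-0.003,0.003,0.226,0,-0.001,0,1],[-0.003,0.003,0.226,0,-0.001,0,0.7],[-0.003,0.003,0.226,0,-0.001,0,0.5],[-0.003,0.003,0.226,0,-0.001,0,0.3],[-0.003,0.003,0.226,0,-0.001,0,0],[-0.003,0.003,0.226,0,-0.001,0,-0.3],[-0.003,0.003,0.226,0,-0.001,0,-0.3]]' 50; python3 go.py
```

```text
time: 34.45
tool_pos: [653.3, 241.9, 10.8]
ee_rot: [179.9, 0.3, 171.0]
contact_force: [-1.9, -0.4, 6.0]
width: 54.0
t 34.45 pos [653.3 241.9  10.8] rot [179.9   0.3 171. ] q [20. 36. -4. 49. -0. 29.] w 54.0 F [-1.9 -0.4  6. ]
```

```bash
python3 -m crank '[[0,0,-0.02,0,0,0,-0.3],[0,0,-0.08,0,0,0,-0.3],[0,0,-0.15,0,0,0,-0.3],[0,0,-0.15,0,0,0,-0.3]]' 60; python3 go.py 570.2 18 85 171 ; python3 - <<'E'
from h import *
crop("side",204,270,"l1",45,6)
E
```

```text
time: 34.85
tool_pos: [657.1, 243.4, 93.3]
ee_rot: [179.6, 0.9, 171.0]
contact_force: [0.7, -0.2, -1.1]
width: 53.7
t 34.85 pos [657.1 243.4  93.3] rot [179.6   0.9 171. ] q [20. 32.  1. 57. -0. 29.] w 53.7 F [ 0.7 -0.2 -1.1]
[570.2, 18.0, 85.0, 171.0] row [0.1014, -0.4726, 0.0119] [0.0021, 0.0048, 0.0001] rows>= 5
crop origin 159 225 scale 6
```

View pics/l1.png

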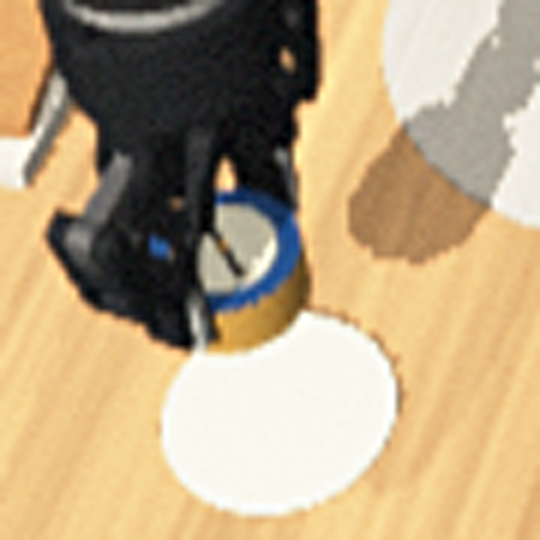

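The compass is held level and has left the pad.

```bash
python3 -m crank '[[0.02,-0.09,0,0,0,0,-0.3],[0.04,-0.18,0,0,0,0,-0.3],[0.06,-0.27,0,0.002,0.005,0,-0.3],[0.08,-0.36,0,0.002,0.005,0,-0.3],[0.1,-0.44,0.01,0.002,0.005,0,-0.3],[0.1,-0.4726,0.012,0.002,0.005,0,-0.3],[0.1,-0.4726,0.012,0.002,0.005,0,-0.3],[0.1,-0.4726,0.012,0.002,0.005,0,-0.3],[0.1,-0.4726,0.012,0.002,0.005,0,-0.3]]'; python3 go.py 571 18.2 13 171
```

```text
time: 35.8
tool_pos: [570.4, 18.5, 82.9]
ee_rot: [-180.0, -0.2, 171.1]
contact_force: [-0.2, 0.1, -2.4]
width: 54.0
t 35.8 pos [570.4  18.5  82.9] rot [-180.    -0.2  171.1] q [  2.  21. -19.  50.   0.  11.] w 54.0 F [-0.2  0.1 -2.4]
[571.0, 18.2, 13.0, 171.0] row [-0.0016, -0.0004, 0.1398] [-0.0001, -0.0009, 0.0004] rows>= 2
```

```bash
python3 -m crank '[[-0.0016,0,0.07,0,-0.001,0,-0.3],[-0.0016,0,0.11,0,-0.001,0,-0.3],[-0.0016,0,0.13,0,-0.001,0,-0.3],[-0.0016,0,0.137,0,-0.001,0,-0.3],[-0.0016,0,0.14,0,-0.001,0,-0.3],[-0.0016,0,0.142,0,-0.001,0,-0.3]]'; python3 go.py
```

```text
time: 36.4
tool_pos: [572.1, 18.7, 12.8]
ee_rot: [-180.0, 0.1, 171.1]
contact_force: [0.2, -0.1, -1.7]
width: 53.7
t 36.4 pos [572.1  18.7  12.8] rot [-1.800e+02  1.000e-01  1.711e+02] q [  2.  25. -23.  42.  -0.  11.] w 53.7 F [ 0.2 -0.1 -1.7]
```

```bash
python3 -m crank '[[0.002,0,0.002,0,0,0,-0.3],[0.002,0,0.004,0,0,0,-0.3],[0.002,0,0.005,0,0,0,-0.3]]'; python3 go.py
```

```text
time: 36.7
tool_pos: [571.5, 18.8, 10.9]
ee_rot: [180.0, 0.2, 171.1]
contact_force: [-2.0, 0.2, 7.0]
width: 53.9
t 36.7 pos [571.5  18.8  10.9] rot [180.    0.2 171.1] q [  2.  25. -23.  41.  -0.  11.] w 53.9 F [-2.   0.2  7. ]
```

Contact. Release, then rise and go towards the wheel.

```bash
python3 -m crank '[[0,0,0,0,0,0,0.5],[0,0,0,0,0,0,0.8],[0,0,0,0,0,0,1],[0,0,0,0,0,0,1],[0,0,-0.06,0,0,0,1],[0,0,-0.14,0,0,0,1],[0,0,-0.22,0,0,0,1],[0,0,-0.22,0,0,0,1]]'; python3 - <<'E'
from m import *
for n in ("side","top"):
    im,d=optics.get_image(n); W=world(n,d);hsv=cv2.cvtColor(im,cv2.COLOR_BGR2HSV)
    b=(np.hypot(W[...,0]-570,W[...,1]-17)<60)&(hsv[...,0]>100)&(hsv[...,0]<130)&(hsv[...,1]>100)
    ys,xs=np.nonzero(b); print(n,len(ys))
    if len(ys)>30:
        c=np.c_[xs,ys].astype(np.float32); h=cv2.convexHull(c)[:,0]; q=np.array([atz(n,u,v,30)[:2] for u,v in h]);print(cv2.minEnclosingCircle(q.astype(np.float32)))
crop("side",266,225,"n1",45,6)
E
python3 go.py 450 -180 150 120
```

```text
time: 37.5
tool_pos: [575.3, 19.0, 126.7]
ee_rot: [179.9, 0.7, 171.1]
contact_force: [0.5, 0.2, -0.1]
width: 85.2
side 140
((637.8580932617188, -297.7811279296875), 347.5758972167969)
top 0
crop origin 221 180 scale 6
t 37.65 pos [571.   18.8 120.6] rot [180.    0.2 171.1] q [  2.  19. -17.  54.  -0.  11.] w 85.4 F [ 0.3 -0.9 -0.7]
[450.0, -180.0, 150.0, 120.0] row [0.1773, -0.4303, -0.0594] [0.0005, 0.0009, 0.2839] rows>= 6
```

View pics/n1.png

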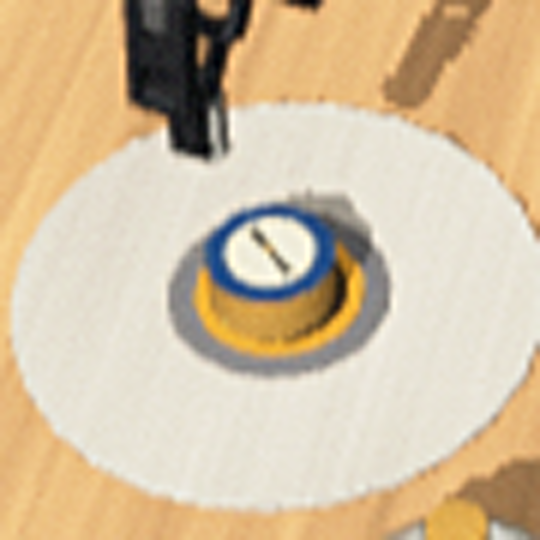

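The compass stands on the seat, ring centre at crop px (270,252), with the yellow border showing all round its front. Next I measure the wheel.

```bash
cat > wheel.py <<'E'
from m import *
def run(save=None):
  for n in("top","side"):
    im,d=optics.get_image(n); W=world(n,d); hsv=cv2.cvtColor(im,cv2.COLOR_BGR2HSV)
    dm=(np.hypot(W[...,0]-435,W[...,1]+284)<100)&(d>0)
    if save: crop(n,*proj(n,[435,-284,30]),save+n,42,8,im)
    def c(m,z):
        ys,xs=np.nonzero(m)
        return np.array([atz(n,u,v,z)[:2] for u,v in zip(xs,ys)]) if len(ys)>5 else None
    bar=c(dm&(W[...,2]>64)&(W[...,2]<85),72)
    C=np.array([435.5,-284.])
    if bar is not None:
        (cx,cy),wh,a=cv2.minAreaRect(bar.astype(np.float32)); print(n,"bar rect",np.round([cx,cy,*wh,a],1),"mean",bar.mean(0).round(1)); 
    o=c(dm&(W[...,2]>58)&(hsv[...,0]>4)&(hsv[...,0]<22)&(hsv[...,1]>120),72)
    f=c(dm&(W[...,2]>12)&(W[...,2]<32)&(hsv[...,0]>6)&(hsv[...,0]<22)&(hsv[...,1]>120)&(im.max(-1)>120),22)
    b=c(dm&(hsv[...,0]>100)&(hsv[...,0]<130)&(hsv[...,1]>110)&(W[...,2]<32),20)
    r=c(dm&((hsv[...,0]<5)|(hsv[...,0]>172))&(hsv[...,1]>140)&(W[...,2]<32),20)
    wh=c(dm&(hsv[...,1]<75)&(im.max(-1)>80)&(W[...,2]>10)&(W[...,2]<28),20)
    if wh is not None:
        print(n,"dial",cv2.minEnclosingCircle(wh.astype(np.float32)))
    for k,q in(("orange",o),("flat pointer",f),("blue",b),("red",r)):
        if q is not None:
            m=q.mean(0); v=m-C; print(n,k,len(q),m.round(1),"ang",round(np.degrees(np.arctan2(v[1],v[0]))%360,1),"r",round(np.hypot(*v),1))
if __name__=="__main__":
    import sys; run(sys.argv[1] if len(sys.argv)>1 else None)
E
python3 wheel.py w1; python3 -c "
import cv2,numpy as np
cv2.imwrite('pics/w1.png',np.hstack([cv2.resize(cv2.imread(f'pics/w1{i}.png'),(400,400)) for i in ('top','side')]))"
```

```text
crop origin 375 167 scale 8
top bar rect [ 434.8 -286.7   89.6   15.8   55.3] mean [ 434.9 -286.4]
top dial ((434.30755615234375, -285.2555236816406), 95.48886108398438)
top orange 64 [ 453.2 -260.4] ang 53.1 r 29.5
top flat pointer 24 [ 473.6 -238.6] ang 50.0 r 59.3
top blue 55 [ 505.3 -326. ] ang 328.9 r 81.4
top red 68 [ 402.1 -358.7] ang 245.9 r 81.8
crop origin 296 111 scale 8
side bar rect [ 434.1 -284.7   94.9   22.4   54.8] mean [ 435.6 -284.5]
side dial ((436.0431823730469, -282.0233154296875), 100.78268432617188)
side orange 38 [ 448. -270.] ang 48.1 r 18.8
side flat pointer 19 [ 469.8 -258. ] ang 37.1 r 43.1
side blue 25 [ 505.4 -329.5] ang 327.0 r 83.4
side red 25 [ 400.1 -364.3] ang 246.2 r 87.8
```

View pics/w1.png

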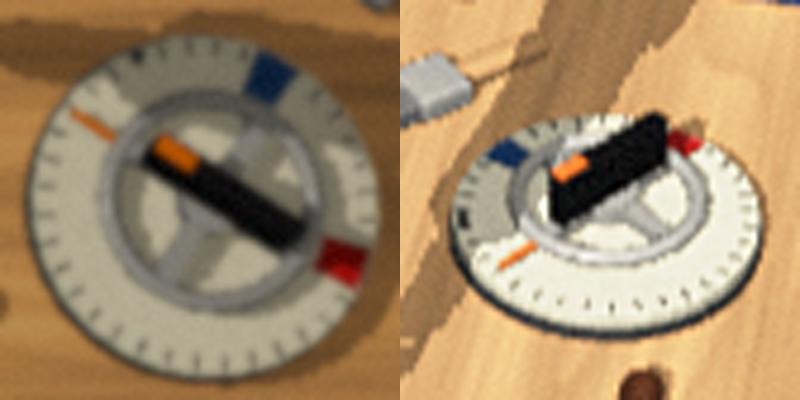

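```bash
python3 go.py 434.8 -285.5 120 54.5
```

```text
t 37.75 pos [570.   18.8 119.4] rot [-180.     0.   171.1] q [  2.  19. -17.  54.  -0.  11.] w 85.7 F [-0.7  0.2 -0.2]
[434.8, -285.5, 120.0, 54.5] row [0.1729, -0.6431, -0.0011] [0.0001, 0.0002, 0.6478] rows>= 14
```

```bash
python3 -m crank '[[0.02,-0.08,-0.02,0,0,0.047,0],[0.05,-0.17,-0.02,0,0,0.094,0],[0.07,-0.26,-0.02,0,0,0.14,0],[0.1,-0.36,-0.02,0,0,0.188,0],[0.12,-0.45,-0.01,0,0,0.235,0],[0.15,-0.55,-0.001,0,0,0.28,0],[0.173,-0.643,-0.001,0,0,0.33,0],[0.173,-0.643,-0.001,0,0,0.376,0],[0.173,-0.643,-0.001,0,0,0.42,0],[0.173,-0.643,-0.001,0,0,0.47,0],[0.173,-0.643,-0.001,0,0,0.51,0],[0.173,-0.643,-0.001,0,0,0.56,0]]'; python3 go.py 434.8 -285.5 90 54.5
```

```text
time: 38.95
tool_pos: [433.7, -284.9, 118.3]
ee_rot: [-179.9, -0.0, 70.4]
contact_force: [-0.5, 0.3, -0.7]
width: 42.6
t 38.95 pos [ 433.7 -284.9  118.3] rot [-179.9   -0.    70.4] q [-33.  14. -24.  53.  -0.  76.] w 42.6 F [-0.5  0.3 -0.7]
[434.8, -285.5, 90.0, 54.5] row [-0.0004, 0.0027, 0.0567] [-0.0008, -0.0001, 0.0881] rows>= 2
```

```bash
python3 -m crank '[[0,0.003,0.02,0,0,0.044,0],[0,0.003,0.04,0,0,0.088,0],[0,0.003,0.057,0,0,0.088,0],[0,0.003,0.057,0,0,0.088,0],[0,0.003,0.057,0,0,0.088,0]]'; python3 go.py 434.8 -285.5 42 54.5;  python3 - <<'E'
from h import *
crop("side",337,145,"o1",45,6)
E
```

```text
time: 39.45
tool_pos: [434.5, -285.0, 89.2]
ee_rot: [-179.8, 0.0, 54.6]
contact_force: [-0.3, 0.1, -0.0]
width: 42.5
t 39.45 pos [ 434.5 -285.    89.2] rot [-179.8    0.    54.6] q [-33.  16. -26.  49.   0.  92.] w 42.5 F [-0.3  0.1 -0. ]
[434.8, -285.5, 42.0, 54.5] row [-0.0005, 0.0013, 0.0945] [-0.0013, 0.0, 0.0008] rows>= 1
crop origin 292 100 scale 6
```

View pics/o1.png

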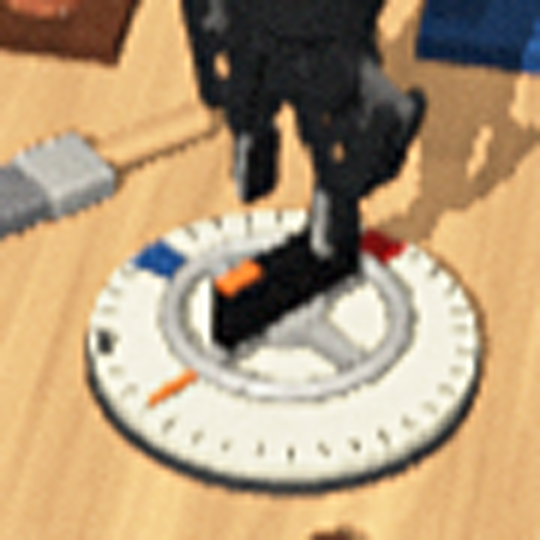

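The fingers straddle the bar, one on each side. I descend and close.

```bash
python3 -m crank '[[0,0.001,0.05,0,0,0.001,0],[0,0.001,0.09,-0.001,0,0.001,0],[0,0.001,0.094,-0.001,0,0.001,0],[0,0.001,0.094,-0.001,0,0.001,-0.3],[0,0.001,0.094,-0.001,0,0.001,-0.6],[0,0.001,0.094,-0.001,0,0.001,-1],[0,0.001,0.094,-0.001,0,0.001,-1],[0,0.001,0.094,-0.001,0,0.001,-1],[0,0.001,0.094,-0.001,0,0.001,-1]]' 60; python3 go.py
```

```text
time: 40.4
tool_pos: [437.7, -287.2, 44.3]
ee_rot: [179.7, 0.0, 54.5]
contact_force: [5.5, -2.9, -3.8]
width: 12.6
t 40.4 pos [ 437.7 -287.2   44.3] rot [179.7   0.   54.5] q [-33.  18. -29.  43.  -0.  92.] w 12.6 F [ 5.5 -2.9 -3.8]
```

```bash
python3 -m crank '[[0,0,0,0,0,0,-1],[0,0,0,0,0,0,-1],[0,0,0,0,0,0,-1]]'; python3 go.py
```

```text
time: 40.7
tool_pos: [437.7, -287.3, 44.4]
ee_rot: [179.7, 0.0, 54.5]
contact_force: [2.5, -2.6, -8.4]
width: 13.2
t 40.7 pos [ 437.7 -287.3   44.4] rot [179.7   0.   54.5] q [-33.  18. -29.  43.  -0.  92.] w 13.2 F [ 2.5 -2.6 -8.4]
```

```bash
python3 -m crank '[[0,0,0,0,0,-0.03,-1],[0,0,0,0,0,-0.06,-1],[0,0,0,0,0,-0.1,-1],[0,0,0,0,0,-0.14,-1],[0,0,0,0,0,-0.18,-1],[0,0,0,0,0,-0.22,-1],[0,0,0,0,0,-0.26,-1],[0,0,0,0,0,-0.3,-1],[0,0,0,0,0,-0.34,-1],[0,0,0,0,0,-0.38,-1],[0,0,0,0,0,-0.4,-1],[0,0,0,0,0,-0.4,-1]]'; python3 go.py
```

```text
time: 41.9
tool_pos: [436.2, -287.3, 44.3]
ee_rot: [-179.9, 0.2, 126.5]
contact_force: [-4.5, -2.5, -2.1]
width: 12.8
t 41.9 pos [ 436.2 -287.3   44.3] rot [-179.9    0.2  126.5] q [-33.  18. -29.  43.  -0.  20.] w 12.8 F [-4.5 -2.5 -2.1]
```

```bash
python3 -m crank '[[0,0,0,0,0,-0.03,-1],[0,0,0,0,0,-0.06,-1],[0,0,0,0,0,-0.1,-1],[0,0,0,0,0,-0.14,-1],[0,0,0,0,0,-0.18,-1],[0,0,0,0,0,-0.22,-1],[0,0,0,0,0,-0.26,-1],[0,0,0,0,0,-0.3,-1],[0,0,0,0,0,-0.34,-1],[0,0,0,0,0,-0.38,-1],[0,0,0,0,0,-0.4,-1],[0,0,0,0,0,-0.4,-1]]'; python3 go.py;python3 -m crank '[[0,0,0,0,0,-0.03,-1],[0,0,0,0,0,-0.06,-1],[0,0,0,0,0,-0.1,-1],[0,0,0,0,0,-0.14,-1],[0,0,0,0,0,-0.18,-1],[0,0,0,0,0,-0.22,-1],[0,0,0,0,0,-0.24,-1],[0,0,0,0,0,-0.25,-1],[0,0,0,0,0,-0.25,-1]]'; python3 go.py;python3 wheel.py p1
```

```text
time: 43.1
tool_pos: [435.6, -288.8, 44.4]
ee_rot: [-179.6, -0.1, -161.6]
contact_force: [-2.5, -7.4, -7.8]
width: 12.7
t 43.1 pos [ 435.6 -288.8   44.4] rot [-1.796e+02 -1.000e-01 -1.616e+02] q [-33.  18. -29.  43.  -0. -52.] w 12.7 F [-2.5 -7.4 -7.8]
time: 44.0
tool_pos: [436.3, -289.6, 44.4]
ee_rot: [-179.7, -0.4, -116.7]
contact_force: [1.6, -4.5, -10.5]
width: 13.3
t 44.0 pos [ 436.3 -289.6   44.4] rot [-179.7   -0.4 -116.7] q [-33.  18. -29.  43.  -0. -97.] w 13.3 F [  1.6  -4.5 -10.5]
crop origin 375 167 scale 8
top bar rect [ 443.5 -264.2   42.8   20.8   49.6] mean [ 446.8 -261.8]
top dial ((434.93670654296875, -284.7361755371094), 95.34811401367188)
top orange 221 [ 552.1 -523.1] ang 296.0 r 266.0
top blue 9 [ 513.3 -323.8] ang 332.9 r 87.4
crop origin 296 111 scale 8
side bar rect [ 436.8 -285.9   93.3   43.6   85.4] mean [ 440.4 -277.3]
side dial ((434.1080322265625, -281.526611328125), 99.90023803710938)
side orange 48 [ 471.4 -513.1] ang 278.9 r 231.9
side flat pointer 15 [ 400.7 -367.2] ang 247.3 r 90.2
side blue 25 [ 505.4 -329.5] ang 327.0 r 83.4
side red 10 [ 395.9 -362.3] ang 243.2 r 87.8
```

View pics/p1side.png

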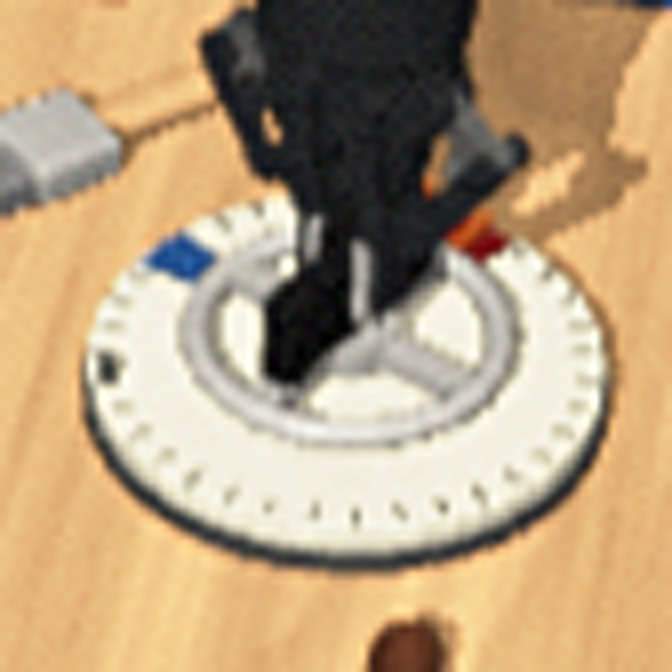

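```bash
python3 -m crank '[[0,0,0,0,0,0,-0.5],[0,0,0,0,0,0,-0.2],[0,0,0,0,0,0,0],[0,0,-0.06,0,0,0,0],[0,0,-0.12,0,0,0,0],[0,0,-0.12,0,0,0.05,0],[0,0,-0.12,0,0,0.1,0],[0,0,-0.12,0,0,0.15,0],[0,0,-0.12,0,0,0.2,0],[0,0,-0.12,0,0,0.25,0],[0,0,-0.12,0,0,0.3,0],[0,0,-0.12,0,0,0.35,0]]'; python3 go.py 436.7 -287.3 100 63.3
```

```text
time: 45.3
tool_pos: [436.5, -289.1, 104.9]
ee_rot: [-179.5, 0.1, -177.3]
contact_force: [-0.5, -0.1, -0.3]
width: 42.9
t 45.3 pos [ 436.5 -289.1  104.9] rot [-1.795e+02  1.000e-01 -1.773e+02] q [-33.  15. -25.  50.  -0. -36.] w 42.9 F [-0.5 -0.1 -0.3]
[436.7, -287.3, 100.0, 63.3] row [-0.0005, 0.0036, 0.0097] [-0.0009, 0.0031, 0.6635] rows>= 14
```

```bash
python3 -m crank '[[0,0.003,0.01,0,0,0.05,0],[0,0.003,0.01,0,0,0.1,0],[0,0.003,0.01,0,0,0.15,0],[0,0.003,0.01,0,0,0.2,0],[0,0.003,0.01,0,0,0.25,0],[0,0.003,0.01,0,0,0.3,0],[0,0.003,0.01,0,0,0.35,0],[0,0.003,0.01,0,0,0.4,0],[0,0.003,0.01,0,0,0.45,0],[0,0.003,0.01,0,0,0.5,0],[0,0.003,0.01,0,0,0.55,0],[0,0.003,0.01,0,0,0.6,0]]'; python3 wheel.py; python3 go.py 436.7 -287.3 43 63.3
```

```text
time: 46.5
tool_pos: [436.7, -287.6, 100.3]
ee_rot: [179.7, 0.4, 79.6]
contact_force: [0.0, 0.2, 0.4]
width: 42.6
top bar rect [ 443.8 -268.9   51.7   15.3   63.2] mean [ 444.  -268.3]
top dial ((436.7022705078125, -281.45428466796875), 94.89181518554688)
top orange 238 [ 571.5 -543.7] ang 297.6 r 293.2
side bar rect [ 435.  -284.1   89.8   20.4   63.8] mean [ 436.6 -282.4]
side dial ((433.2973327636719, -282.4267883300781), 100.59546661376953)
side orange 76 [ 467.1 -442.6] ang 281.3 r 161.7
side flat pointer 15 [ 401.7 -368.6] ang 248.2 r 91.1
side blue 25 [ 505.4 -329.5] ang 327.0 r 83.4
side red 14 [ 397.4 -363.3] ang 244.3 r 88.0
t 46.6 pos [ 436.7 -287.6  100.3] rot [179.7   0.4  79.9] q [-33.  15. -25.  50.  -0.  67.] w 42.9 F [-0.1 -1.2 -0.3]
[436.7, -287.3, 43.0, 63.3] row [0.0015, -0.0006, 0.1145] [0.0018, 0.0022, 0.0924] rows>= 2
```

```bash
python3 -m crank '[[0.001,0,0,0.002,0.002,0.047,0],[0.001,0,0,0.002,0.002,0.092,0],[0.001,0,0.02,0.002,0.002,0.092,0],[0.001,0,0.07,0.002,0.002,0.092,0],[0.001,0,0.11,0.002,0.002,0.092,0],[0.001,0,0.114,0.002,0.002,0.092,0],[0.001,0,0.114,0.002,0.002,0.092,-0.4],[0.001,0,0.114,0.002,0.002,0.092,-0.8],[0.001,0,0.114,0.002,0.002,0.092,-1],[0.001,0,0.114,0.002,0.002,0.092,-1],[0.001,0,0.114,0.002,0.002,0.092,-1],[0.001,0,0.114,0.002,0.002,0.092,-1]]'; python3 go.py 436.7 -287.3 44 150.5
```

```text
time: 47.8
tool_pos: [437.2, -287.8, 44.1]
ee_rot: [180.0, 0.0, 63.4]
contact_force: [-3.1, 0.8, 6.1]
width: 13.1
t 47.8 pos [ 437.2 -287.8   44.1] rot [180.    0.   63.4] q [-33.  19. -28.  43.  -0.  83.] w 13.1 F [-3.1  0.8  6.1]
[436.7, -287.3, 44.0, 150.5] row [0.0004, -0.0014, 0.0003] [-0.0001, 0.0003, -0.4839] rows>= 11
```

```bash
python3 -m crank '[[0,0,0,0,0,-0.04,-1],[0,0,0,0,0,-0.08,-1],[0,0,0,0,0,-0.12,-1],[0,0,0,0,0,-0.16,-1],[0,0,0,0,0,-0.2,-1],[0,0,0,0,0,-0.24,-1],[0,0,0,0,0,-0.28,-1],[0,0,0,0,0,-0.32,-1],[0,0,0,0,0,-0.36,-1],[0,0,0,0,0,-0.4,-1],[0,0,0,0,0,-0.43,-1],[0,0,0,0,0,-0.44,-1]]'; python3 go.py 436.7 -287.3 44 150.5; python3 wheel.py q1
```

```text
time: 49.0
tool_pos: [436.4, -287.9, 44.2]
ee_rot: [-179.9, -0.0, 142.7]
contact_force: [-3.9, -0.5, 0.9]
width: 12.7
t 49.0 pos [ 436.4 -287.9   44.2] rot [-179.9   -0.   142.7] q [-33.  19. -28.  43.  -0.   4.] w 12.7 F [-3.9 -0.5  0.9]
[436.7, -287.3, 44.0, 150.5] row [0.0003, 0.0013, 0.0003] [-0.0006, -0.0002, -0.0432] rows>= 1
crop origin 375 167 scale 8
top bar rect [ 416.4 -269.    32.6   39.6   53.6] mean [ 416.  -271.5]
top dial ((435.6946105957031, -284.1829528808594), 94.94863891601562)
top orange 219 [ 556.4 -518.1] ang 297.3 r 263.5
top blue 6 [ 514.5 -323.6] ang 333.4 r 88.3
crop origin 296 111 scale 8
side bar rect [ 417.7 -279.7   55.8   57.6   62. ] mean [ 424.4 -276.9]
side dial ((433.1797790527344, -281.7932434082031), 100.2517318725586)
side orange 33 [ 466.2 -512. ] ang 277.7 r 230.1
side flat pointer 16 [ 474.8 -352.5] ang 299.8 r 79.0
side blue 26 [ 505.  -329.5] ang 326.7 r 83.1
side red 24 [ 399.7 -364.9] ang 246.2 r 88.4
```

View pics/q1side.png

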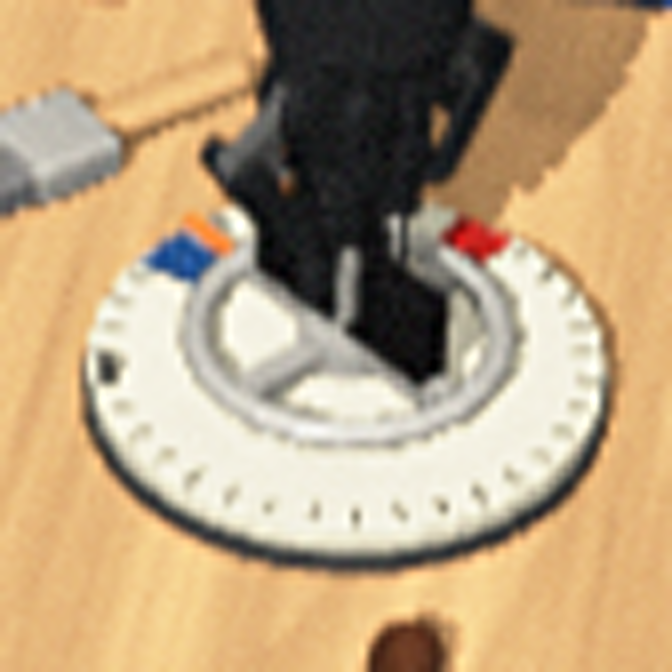

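The pointer (crop px 205,232) sits at the near edge of the blue sector (180,257), about 8° short of centre. I turn the remainder.

```bash
python3 -m crank '[[0,0,0,0,0,-0.02,-1],[0,0,0,0,0,-0.035,-1],[0,0,0,0,0,-0.045,-1],[0,0,0,0,0,-0.045,-1],[0,0,0,0,0,-0.045,-1]]'; python3 go.py; python3 -m crank '[[0,0,0,0,0,0,-0.5],[0,0,0,0,0,0,-0.2],[0,0,0,0,0,0,0],[0,0,0,0,0,0,0],[0,0,-0.06,0,0,0,0],[0,0,-0.14,0,0,0,0],[0,0,-0.22,0,0,0,0],[0,0,-0.22,0,0,0,0]]'; python3 wheel.py q2; python3 go.py 448.5 198 200 120 448.5 -100 200 145
```

```text
time: 49.6
tool_pos: [436.3, -288.0, 44.2]
ee_rot: [-179.9, -0.0, 150.6]
contact_force: [-2.5, -0.8, -0.1]
width: 13.2
t 49.6 pos [ 436.3 -288.    44.2] rot [-179.9   -0.   150.6] q [-33.  19. -28.  43.  -0.  -4.] w 13.2 F [-2.5 -0.8 -0.1]
time: 50.4
tool_pos: [440.0, -290.0, 159.9]
ee_rot: [-179.8, 0.5, 150.6]
contact_force: [-0.2, 0.1, -0.1]
width: 42.8
crop origin 375 167 scale 8
top bar rect [ 429.4 -282.7   15.1   78.8   61. ] mean [ 428.4 -282.6]
top dial ((434.915283203125, -283.31280517578125), 94.20096588134766)
top orange 278 [ 596.3 -526.6] ang 303.5 r 291.1
crop origin 296 111 scale 8
side bar rect [ 435.5 -283.    24.8   96.4   61.3] mean [ 434.9 -284.3]
side dial ((436.37127685546875, -282.5939636230469), 101.32418060302734)
side orange 65 [ 469. -419.] ang 284.0 r 139.1
side flat pointer 14 [ 475.7 -347. ] ang 302.5 r 74.7
side blue 13 [ 506.8 -325.4] ang 329.8 r 82.5
side red 23 [ 399.8 -364.6] ang 246.1 r 88.1
t 50.5 pos [ 437.5 -288.4  155.3] rot [-1.799e+02  1.000e-01  1.506e+02] q [-33.  12. -20.  57.  -0.  -4.] w 42.5 F [-0.  -0.  -0.9]
[448.5, 198.0, 200.0, 120.0] row [0.4575, 0.8584, -0.0923] [-0.0005, 0.0009, 0.1702] rows>= 10
[448.5, -100.0, 200.0, 145.0] row [0.1653, 0.339, -0.0905] [-0.0007, 0.0008, 0.0313] rows>= 4
```

View pics/q2side.png

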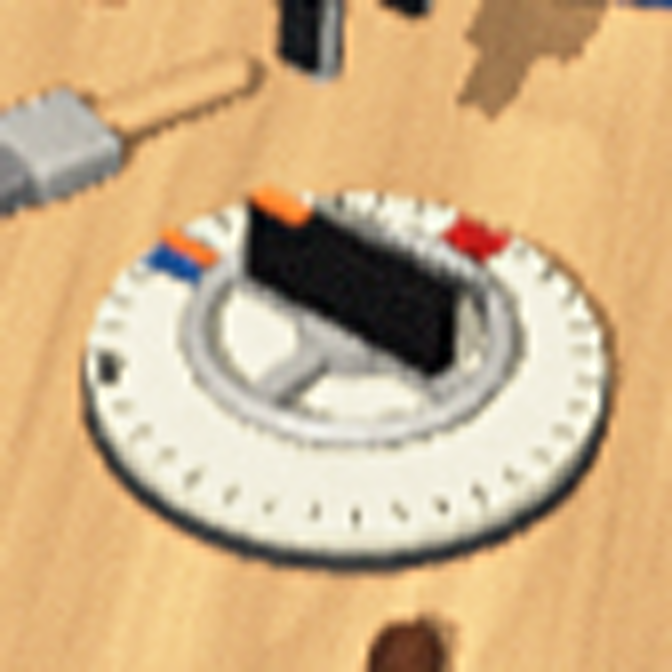

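```bash
python3 -m crank '[[0.05,0.09,-0.05,0,0,0.02,0],[0.1,0.18,-0.08,0,0,0.04,0],[0.14,0.27,-0.09,0,0,0.06,0],[0.19,0.36,-0.09,0,0,0.08,0],[0.24,0.45,-0.09,0,0,0.1,0],[0.29,0.54,-0.09,0,0,0.12,0],[0.34,0.63,-0.09,0,0,0.14,0],[0.38,0.72,-0.09,0,0,0.17,0],[0.43,0.81,-0.09,0,0,0.17,0],[0.457,0.858,-0.09,0,0,0.17,0],[0.457,0.858,-0.09,0,0,0.17,0],[0.457,0.858,-0.09,0,0,0.17,0]]'; python3 go.py; python3 wheel.py q3
```

```text
time: 51.7
tool_pos: [447.4, 198.1, 197.2]
ee_rot: [-179.8, 0.2, 120.2]
contact_force: [0.6, -0.3, -0.5]
width: 42.6
t 51.7 pos [447.4 198.1 197.2] rot [-179.8    0.2  120.2] q [ 24.   7. -21.  62.  -0.  84.] w 42.6 F [ 0.6 -0.3 -0.5]
crop origin 375 167 scale 8
top bar rect [ 435.2 -286.4   14.5   90.5   60.9] mean [ 435.2 -286.4]
top dial ((436.8722229003906, -285.2082214355469), 95.20806884765625)
top orange 56 [ 463.4 -301.5] ang 327.9 r 32.9
top flat pointer 20 [ 473.  -339.2] ang 304.2 r 66.7
top blue 16 [ 507.8 -323.7] ang 331.3 r 82.5
top red 68 [ 402.3 -358.9] ang 246.1 r 81.9
crop origin 296 111 scale 8
side bar rect [ 436.  -284.8   22.5   93.8   61. ] mean [ 434.8 -284.8]
side dial ((434.5634460449219, -282.9352111816406), 101.00281524658203)
side orange 30 [ 464.8 -304. ] ang 325.7 r 35.5
side flat pointer 16 [ 477.6 -344.6] ang 304.8 r 73.8
side blue 13 [ 506.8 -325.4] ang 329.8 r 82.5
side red 23 [ 399.8 -364.6] ang 246.1 r 88.1
```

View pics/q3top.png

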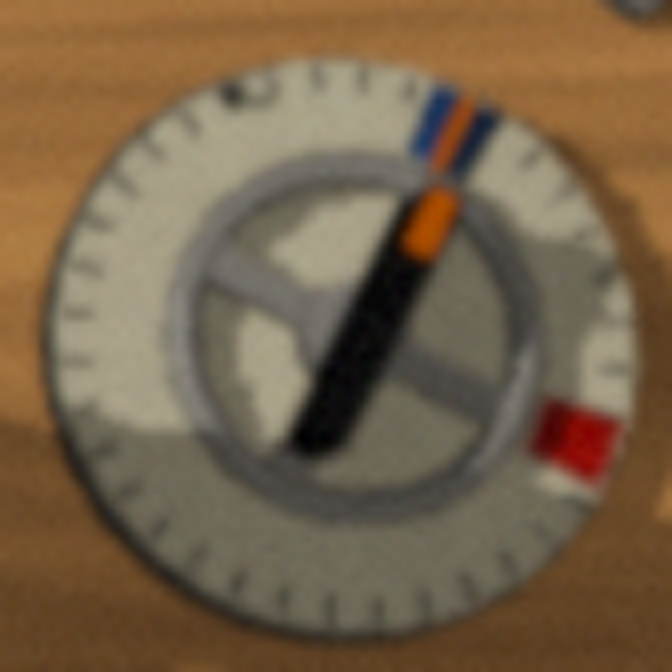

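Seen from above, the orange pointer (crop px 457,130) runs through the middle of the blue sector. Now the dome.

```bash
cat > knob.py <<'E'
from m import *
import sys
cx,cy=float(sys.argv[1]),float(sys.argv[2])
for n in("side","top"):
    im,d=optics.get_image(n); W=world(n,d); hsv=cv2.cvtColor(im,cv2.COLOR_BGR2HSV)
    m=(np.hypot(W[...,0]-cx,W[...,1]-cy)<40)&(hsv[...,1]>120)&(hsv[...,0]<30)&(W[...,2]>98)&(W[...,2]<112)
    ys,xs=np.nonzero(m)
    if len(ys)>8: print(n,"knob top",len(ys),atz(n,xs.mean(),ys.mean(),104)[:2].round(1))
    b=(np.hypot(W[...,0]-570,W[...,1]-17)<45)&(hsv[...,0]>100)&(hsv[...,0]<130)&(hsv[...,1]>100)&(W[...,2]>20)&(W[...,2]<45)
    ys,xs=np.nonzero(b)
    if len(ys)>30:
        h=cv2.convexHull(np.c_[xs,ys].astype(np.float32))[:,0]; q=np.array([atz(n,u,v,30)[:2] for u,v in h]);print(n,"compass",cv2.minEnclosingCircle(q.astype(np.float32)))
crop("side",296,280,"r1",45,6)
E
python3 knob.py 448 197; python3 go.py 448.5 197 78 120
```

```text
side knob top 86 [445.9 195.6]
side compass ((570.60107421875, 16.637319564819336), 27.00204849243164)
top knob top 38 [447.7 189.9]
top compass ((570.9625244140625, 19.595399856567383), 26.665138244628906)
crop origin 251 235 scale 6
t 51.95 pos [448.5 196.3 198.5] rot [-179.9    0.2  119.9] q [ 24.   7. -21.  62.  -0.  84.] w 42.7 F [ 0.2 -0.4 -0.5]
[448.5, 197.0, 78.0, 120.0] row [0.002, 0.001, 0.2411] [-0.0004, 0.001, -0.0004] rows>= 3
```

View pics/r1.png

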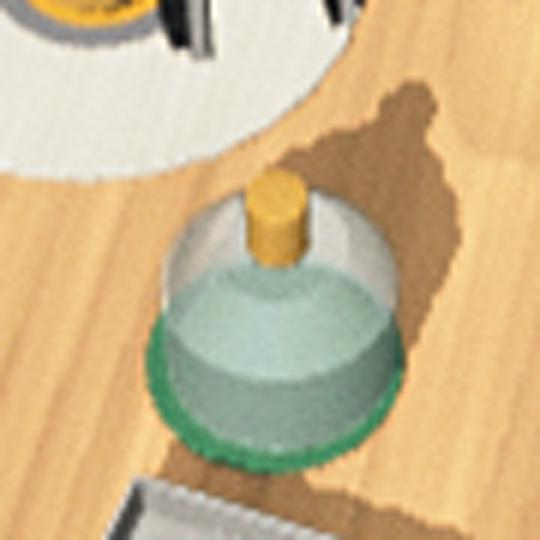

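```bash
python3 -m crank '[[0.001,0,0.07,0,0.001,0,0.2],[0.001,0,0.15,0,0.001,0,0.2],[0.001,0,0.22,0,0.001,0,0.2],[0.001,0,0.236,0,0.001,0,0.2],[0.001,0,0.236,0,0.001,0,0.2],[0.001,0,0.236,0,0.001,0,-0.2],[0.001,0,0.236,0,0.001,0,-0.5],[0.001,0,0.236,0,0.001,0,-0.8],[0.001,0,0.236,0,0.001,0,-1],[0.001,0,0.236,0,0.001,0,-1],[0.001,0,0.236,0,0.001,0,-1],[0.001,0,0.236,0,0.001,0,-1]]' 60; python3 go.py
```

```text
time: 53.15
tool_pos: [449.6, 196.8, 82.2]
ee_rot: [179.9, 0.0, 119.9]
contact_force: [-1.0, -0.9, 7.2]
width: 22.2
t 53.15 pos [449.6 196.8  82.2] rot [179.9   0.  119.9] q [ 24.  13. -30.  47.  -0.  84.] w 22.2 F [-1.  -0.9  7.2]
```

```bash
python3 -m crank '[[0,0,-0.02,0,0,0,-1],[0,0,-0.06,0,0,0,-1],[0,0,-0.12,0,0,0,-1],[0,0,-0.16,0,0,0,-1],[0,0,-0.16,0,0,0,-1]]' 70; python3 go.py 571 18 160 120
```

```text
time: 53.65
tool_pos: [451.6, 197.9, 165.8]
ee_rot: [179.6, 0.1, 119.9]
contact_force: [0.4, 0.7, -2.2]
width: 21.7
t 53.65 pos [451.6 197.9 165.8] rot [1.796e+02 1.000e-01 1.199e+02] q [ 24.   8. -24.  57.  -0.  84.] w 21.7 F [ 0.4  0.7 -2.2]
[571.0, 18.0, 160.0, 120.0] row [-0.4309, 0.0273, 0.0123] [0.0024, 0.0004, -0.0004] rows>= 5
```

```bash
python3 -m crank '[[-0.07,0.004,0,0,0,0,-1],[-0.14,0.009,0,0,0,0,-1],[-0.21,0.013,0,0.001,0,0,-1],[-0.28,0.018,0,0.002,0,0,-1],[-0.35,0.022,0.01,0.002,0,0,-1],[-0.42,0.027,0.012,0.002,0,0,-1],[-0.431,0.027,0.012,0.002,0,0,-1],[-0.431,0.027,0.012,0.002,0,0,-1],[-0.431,0.027,0.03,0.002,0,0,-1],[-0.431,0.027,0.06,0.002,0,0,-1],[-0.431,0.027,0.06,0.002,0,0,-1],[-0.431,0.027,0.06,0.002,0,0,-1]]'; python3 go.py 571 18 84 120; python3 - <<'E'
from h import *
crop("side",266,220,"s1",50,6)
E
```

```text
time: 54.85
tool_pos: [570.0, 18.9, 135.7]
ee_rot: [180.0, 0.0, 120.0]
contact_force: [-0.5, 0.7, -0.7]
width: 21.8
t 54.85 pos [570.   18.9 135.7] rot [180.   0. 120.] q [  2.  18. -16.  56.  -0.  62.] w 21.8 F [-0.5  0.7 -0.7]
[571.0, 18.0, 84.0, 120.0] row [-0.0025, 0.0008, 0.1034] [0.0, 0.0001, 0.0001] rows>= 2
crop origin 216 170 scale 6
```

View pics/s1.png

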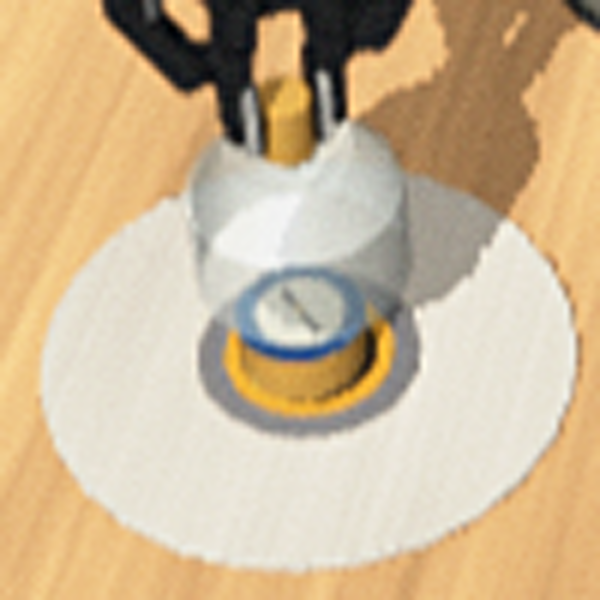

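The dome hangs upright. Its axis at crop px x≈302 lines up with the compass at (305,312), so I lower it.

```bash
python3 -m crank '[[-0.002,0.001,0.04,0,0,0,-1],[-0.002,0.001,0.07,0,0,0,-1],[-0.002,0.001,0.09,0,0,0,-1],[-0.002,0.001,0.097,0,0,0,-1],[-0.002,0.001,0.1,0,0,0,-1],[-0.002,0.001,0.102,0,0,0,-1],[-0.002,0.001,0.102,0,0,0,-1]]'; python3 go.py 571 18 82 120
```

```text
time: 55.6
tool_pos: [572.2, 18.1, 85.9]
ee_rot: [179.9, 0.1, 120.0]
contact_force: [0.3, 0.2, -1.2]
width: 21.9
t 55.6 pos [572.2  18.1  85.9] rot [1.799e+02 1.000e-01 1.200e+02] q [  2.  21. -19.  50.  -0.  62.] w 21.9 F [ 0.3  0.2 -1.2]
[571.0, 18.0, 82.0, 120.0] row [0.0009, -0.0022, 0.0077] [0.0006, 0.0005, 0.0] rows>= 1
```

```bash
python3 -m crank '[[0.001,-0.002,0.004,0,0,0,-1],[0.001,-0.002,0.006,0,0,0,-1],[0.001,-0.002,0.007,0,0,0,-1],[0.001,-0.002,0.007,0,0,0,-1]]'; python3 go.py
```

```text
time: 56.0
tool_pos: [571.1, 18.0, 82.5]
ee_rot: [179.9, 0.1, 120.0]
contact_force: [0.6, -0.8, -1.6]
width: 22.1
t 56.0 pos [571.1  18.   82.5] rot [1.799e+02 1.000e-01 1.200e+02] q [  2.  21. -19.  50.  -0.  62.] w 22.1 F [ 0.6 -0.8 -1.6]
```

```bash
python3 -m crank '[[0,0,0.002,0,0,0,-1],[0,0,0.003,0,0,0,-1],[0,0,0.004,0,0,0,-1]]'; python3 go.py
```

```text
time: 56.3
tool_pos: [571.2, 17.7, 82.2]
ee_rot: [179.9, 0.2, 120.0]
contact_force: [-6.1, -2.2, 16.5]
width: 21.8
t 56.3 pos [571.2  17.7  82.2] rot [179.9   0.2 120. ] q [  2.  21. -19.  50.  -0.  62.] w 21.8 F [-6.1 -2.2 16.5]
```

Seated. Release and retreat.

```bash
python3 -m crank '[[0,0,-0.001,0,0,0,-0.4],[0,0,-0.001,0,0,0,-0.2],[0,0,-0.001,0,0,0,0],[0,0,-0.001,0,0,0,0.2],[0,0,-0.001,0,0,0,0.2],[0,0,-0.06,0,0,0,0.2],[0,0,-0.14,0,0,0,0.2],[0,0,-0.24,0,0,0,0.2],[0,0,-0.24,0,0,0,0.2]]'; python3 go.py 400 -380 250 120
```

```text
time: 57.2
tool_pos: [575.0, 17.9, 209.2]
ee_rot: [179.3, 0.5, 120.0]
contact_force: [1.4, 0.2, -0.1]
width: 51.2
t 57.2 pos [575.   17.9 209.2] rot [179.3   0.5 120. ] q [ 2. 15. -9. 65. -0. 62.] w 51.2 F [ 1.4  0.2 -0.1]
[400.0, -380.0, 250.0, 120.0] row [-0.515, -0.6999, -0.0861] [0.0039, 0.0025, -0.0001] rows>= 9
```

```bash
python3 -m crank '[[-0.06,-0.08,-0.08,0,0,0,0.2],[-0.11,-0.16,-0.08,0,0,0,0.2],[-0.17,-0.23,-0.08,0,0,0,0.2],[-0.22,-0.3,-0.08,0,0,0,0.2],[-0.28,-0.38,-0.08,0,0,0,0.2],[-0.34,-0.46,-0.08,0,0,0,0.2],[-0.4,-0.54,-0.08,0,0,0,0.2],[-0.46,-0.62,-0.08,0,0,0,0.2],[-0.515,-0.7,-0.08,0,0,0,0.2],[-0.515,-0.7,-0.08,0,0,0,0.2],[-0.515,-0.7,-0.08,0,0,0,0.2]]'; python3 knob.py 571 18; python3 - <<'E'
from h import *
im,_=optics.get_image("side"); cv2.imwrite("pics/z1.png",im); crop("side",266,220,"z3",50,6,im)
im,_=optics.get_image("top"); cv2.imwrite("pics/z2.png",im)
E
```

```text
time: 58.3
tool_pos: [399.2, -380.7, 246.2]
ee_rot: [179.3, 0.4, 119.8]
contact_force: [0.2, -0.3, 0.6]
width: 51.3
side knob top 57 [566.6  19.6]
top knob top 70 [567.3  17.3]
crop origin 251 235 scale 6
crop origin 216 170 scale 6
```

View pics/z1.png

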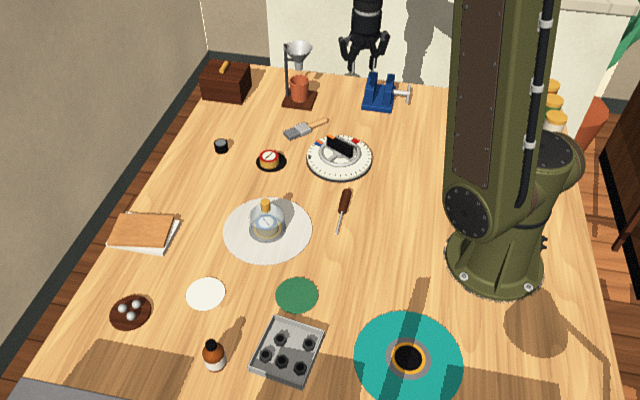

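View pics/z2.png

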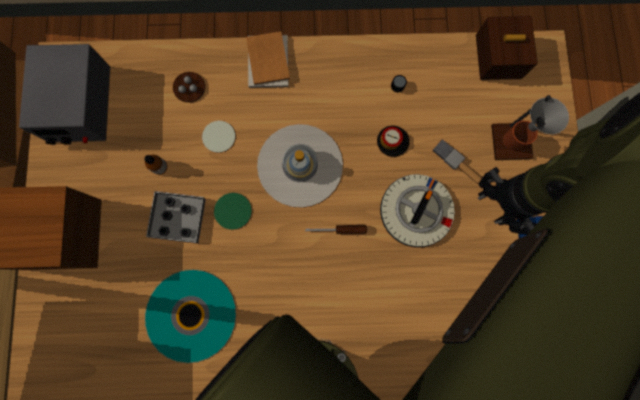

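View pics/z3.png

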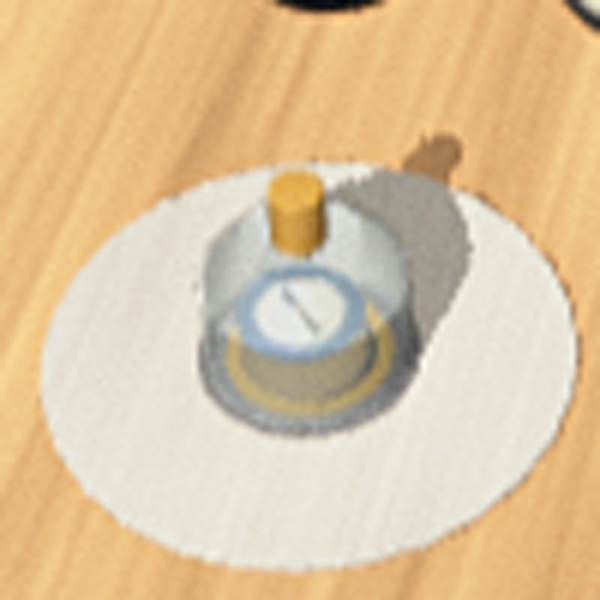

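The pictures show the dome flat on the plate over the compass and the pointer in blue. Five nuts are in the tray, and the bystanders and the red compass have not moved. Handing in.

```bash
python3 - <<'E'
from h import *
print(manip.job_done())
E
```

```text
the job is handed in; nothing more can be done
None
```

The job is done and handed in at about 58 s of the 210 s allowed; no verdict was reported.

I did the steps in the order asked:
1. **Dome off:** I moved it to the green rest.
2. **Nuts:** I put all five steel nuts in the tin tray.
3. **Compass:** I stood the blue-ringed compass from the white pad on the seat.
4. **Handwheel:** I turned it about 276° anticlockwise with one regrip.
5. **Dome on:** I set it back over the compass.

**Last checks, from the pictures:**
- **Compass:** its centre is about 2 mm from the seat centre.
- **Pointer:** it runs through the middle of the blue sector.
- **Dome:** it stands flat and upright on the plate around the compass.
- **Nuts:** five are in the tray. The nuts stayed where they were until I picked them up; one shifted a little inside the tray later.
- **Left alone:** the red compass, screwdriver, oil bottle and brush are where they were. I did not touch the teal disc or the round grey cylinder, which are look-alikes.

**What disagreed or went less smoothly:**
- The camera put the wheel axis about 3 mm from where the bar met the gripper, just over the stated 2 mm calibration.
- The gripper pressed with about 41 N at the wrist for a moment when setting the dome on the rest. That is well below the 120 N wrist limit, and I saw no harm from it. It is a wrist reading, so whether the 40 N limit on the arm or gripper body came into play was not measured separately.
- I saw no grip slackening.

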